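# Put the twin pipe-clamp halves back in their drawer

### The arm

A 7-joint arm with a two-finger parallel gripper is mounted at the origin on the work surface. World frame = base frame: x ahead of the robot, y to its left, z up, the work surface at z = 0. Lengths are in m, angles in rad, forces in N, time in s.
With the tool pointing down it reaches from about 0.425 to 0.875 m from the base axis. Payload 4.7 kg.
Tool frame: the origin (TCP) lies at the very end of the fingers, on their centre line; the grasp point (between the pads) lies 19 mm behind it; x points along the fingers, y is the direction in which the jaws open and shut, and the axes are right-handed (so a half turn about x gives the same grasp; the last joint's range is limited). The gripper opens to 87 mm and grips with 3 to 60 N. Pads are 19 mm wide; open, the fingers measure 117 mm over their backs; the gripper's body (75 mm by 190 mm) begins 51 mm behind the grasp point.
Start: joints at [-1.147, 0.321, -0.07, 1.45, 0.023, 1.371, -0.057], TCP at [0.259, 0.596, 0.223] pointing down, gripper open.
Joint ranges: [-2.86, 2.86], [-0.3, 2.09], [-1.38, 1.24], [0.06, 2.45], [-1.56, 4.7], [0.09, 2.05], [-2.69, 2.69]. Speed limits (rad/s): [2.57, 2.57, 3.14, 3.14, 3.14, 3.14, 3.14].

### API

Orientations are given as a rotation vector (axis times angle).
In Python, from bench import ctrl gives the robot as it stands.
- The arm moves only by the tool step_arm, never from a script. Its argument "increments" is one flat list of numbers, 6 for each row, row after row: the shift along the tool's x, y, z in cm, then the turn, a rotation vector about the tool's x, y, z in rad. In form: [tx, ty, tz, ax, ay, az, tx, ty, tz, ax, ay, az, ...]. A call has 1 to 12 rows; each row shifts and turns the commanded pose from where the row before left it, along the tool's axes as they then stand; what a row does not reach is not made up. A row lasts 1/8 s, in which the tool goes at most 62.5 mm and 10.7 degrees, less where a joint would pass 70% of its speed; a pose out of reach is approached as far as the arm can. A call with a gripper value outside its range is refused whole. "fingers" is the opening in per cent of the stroke, from 0 (shut) to 100 (fully open), set as the call begins (left out, the last holds). The fingers move at their own pace and stop on an object; "force" is the grip in N (left out, the last holds). Time passes only in rows, so rows that do not move let the fingers close. It gives the time, the measured TCP pose, the force and the opening at its end, in the units of the state.
- ctrl.get_state(): the state, without advancing time (a new reading comes with each control period).
- ctrl.get_image(name): name is "scene" or "top" or "wrist"; returns the picture (480x640x3 uint8, red, green, blue); there is no depth.
- ctrl.camera_params(name): a dict with "vertical_fov" (degrees; the focal length in pixels is half the picture's height over the tangent of half this angle, whatever the lens; pixels are square), "cx", "cy" (the principal point, pixels), "R" (3x3) and "t" (3): a world point X has camera coordinates R X + t. Camera axes: x right, y down, z forward; pixel columns grow to the right and rows downward; lengths in m; the calibration is good to about 2 mm. A picture is of the moment at which its call begins: read the wrist's pose just before it. camera_params takes no time and is no camera call; for the wrist camera it gives the pose at the moment of the call.
- ctrl.close_job(): hands the job in, once; it reports no verdict.
Trained networks look in the newest picture that a camera, given by its name, has taken for a name from the list of things; names that differ only in an ending like _2 or _b are one class to them, and where a whole thing is asked for, a point or a joint stands for the part that bears it (a point fixed in the world has none). Each returns a list of dicts, best first, with "score" (0 to 1); they miss things now and then, are a little off and sometimes report something else, mostly with a low value. They report only what shows in the picture. A call takes as long as a camera call. They do not tell look-alikes from the thing itself.
- ctrl.search_frame(camera, name): "xyz" ([x, y, z] in m, in the coordinates of the camera as it stood for that picture, good to about 4 mm: the middle of the surface that is visible of it).
- ctrl.silhouettes(camera, name): "pixels" (480x640 bool, what is visible of it).
- ctrl.spot_point(camera, name): "xyz" ([x, y, z] in m, in the coordinates of the camera as it stood for that picture, good to about 4 mm: a listed point, or the origin of a listed thing).
The state is a dict: "time": time; "joint_positions": joint angles; "qd": joint speeds; "joint_torque": joint torques, N m; "position": TCP position; "tool_rot": TCP orientation; "ft_force": force on the tool from outside, world axes, zero at the start; "torque": the same for the moment, N m; "grip_width": opening from 0.0 (shut) to 1.0 (fully open).
Only numpy, scipy, OpenCV 4.12 (cv2) and the standard library are available. Lean on these libraries where they do the work, as an engineer would, in place of code of your own. Each camera call takes 0.05 s, during which the arm holds its last target.

### The job

Put the green twin pipe-clamp halves lying on the bench back in the grey drawer unit: pull the drawer open, lay each half in the tray pocket of its own size, the bottom half (grooves up) flat on the pocket floor and the matching top half (grooves down) squarely on it so that each clamp is paired up, then push the drawer fully shut. Some halves may be out on a job: a half without its partner goes in its own pocket alone. Leave everything else on the bench where it is.

Things in the scene. Friction and masses are not known exactly. Their poses are not given: they have to be found in the camera images.
- unit_front (a point): middle of the top front edge of a low grey steel drawer unit on the bench, 340 mm deep, 360 mm wide, 110 mm high; it faces to the robot's right; the point's x axis points away from its front, y along the front. The shut drawer's front panel stands 15 mm before this edge. Two small red bins and a tin stand fixed on the back of its top, from 175 mm behind this edge, up to z = 200 mm
- drawer (a joint): slide of the unit's only drawer: 0 = fully shut (as at every start), 0.205 m = fully open; it opens towards the unit's front (its -x) with about 2 N of friction and stays where it is left. It is an open-topped steel box: side walls' top at z = 76 mm, front panel 15 mm thick, its top at z = 96 mm
- drawer_handle (a point): middle of the drawer's bar handle, a level round steel bar 11 mm thick and 120 mm long across the drawer, at z = 72 mm, its axis 35 mm out from the front panel (a gap of 29 mm for a finger). The point's x axis points into the unit, the way the drawer shuts; y lies along the bar
- bottom_s: bottom half of the short twin pipe clamp: a green plastic block 78 mm long (its x axis), 38 mm wide (y) and 20 mm high, lying with its two half-round grooves (26 mm across, 42 mm apart, running across the width) facing up. Origin: centre of its flat underside. About 80 g. May be absent
- top_s: top half of the short twin pipe clamp: the same block, 78 x 38 x 20 mm, lying with its two grooves facing down. Origin: centre of its underside (the grooved parting face), x along its length, z up. May be absent
- slot_s (a point): centre of the floor of the short clamp's pocket, 86 mm long (x, into the drawer) x 44 mm wide, walls 28 mm high; a finger gap 44 mm wide (along x) cuts both long walls to the floor, 50 mm free either side of the centre. It is in one of three loose grey trays (160 x 104 mm, 0.5 kg, in any order) that ride in the drawer; its front label shows the clamp's end view. 71 mm from floor to unit's roof
- bottom_m: bottom half of the middle twin pipe clamp: a green plastic block 102 mm long (its x axis), 38 mm wide (y) and 25 mm high, lying with its two half-round grooves (35 mm across, 55 mm apart, running across the width) facing up. Origin: centre of its flat underside. About 120 g. May be absent
- top_m: top half of the middle twin pipe clamp: the same block, 102 x 38 x 25 mm, lying with its two grooves facing down. Origin: centre of its underside (the grooved parting face), x along its length, z up. May be absent
- slot_m (a point): centre of the floor of the middle clamp's pocket, 110 mm long (x, into the drawer) x 44 mm wide, walls 35 mm high; a finger gap 44 mm wide (along x) cuts both long walls to the floor, 50 mm free either side of the centre. It is in one of three loose grey trays (160 x 104 mm, 0.5 kg, in any order) that ride in the drawer; its front label shows the clamp's end view. 71 mm from floor to unit's roof
- bottom_l: bottom half of the long twin pipe clamp: a green plastic block 130 mm long (its x axis), 38 mm wide (y) and 32 mm high, lying with its two half-round grooves (46 mm across, 70 mm apart, running across the width) facing up. Origin: centre of its flat underside. About 200 g. May be absent
- top_l: top half of the long twin pipe clamp: the same block, 130 x 38 x 32 mm, lying with its two grooves facing down. Origin: centre of its underside (the grooved parting face), x along its length, z up. May be absent
- slot_l (a point): centre of the floor of the long clamp's pocket, 138 mm long (x, into the drawer) x 44 mm wide, walls 45 mm high; a finger gap 44 mm wide (along x) cuts both long walls to the floor, 50 mm free either side of the centre. It is in one of three loose grey trays (160 x 104 mm, 0.5 kg, in any order) that ride in the drawer; its front label shows the clamp's end view. 71 mm from floor to unit's roof
- weld_plate: bystander: flat steel plate 130 x 38 x 8 mm with a short stud on top, beside the clamp halves. Origin: centre of its underside
- tape_roll: bystander: roll of brown packing tape, 92 mm diameter, 48 mm high, lying flat among the clamp halves. Origin: centre of its underside
- spray_can: bystander: upright spray can, 52 mm diameter, 183 mm high. Origin: centre of its underside
- paint_tin: bystander: paint tin, 100 mm diameter, 122 mm high. Origin: centre of its underside
- wrench: bystander: spanner 200 mm long lying on the bench. Origin: its middle
- carton: bystander: cardboard carton 90 x 80 x 45 mm. Origin: centre of its underside
- tape_measure: bystander: tape measure 70 x 38 x 66 mm. Origin: centre of its underside
Things that resemble listed ones, but are neither listed nor needed, are in the scene too. What is shaped like the bottom_l but white is not meant. Leave any blue look-alike of the top_m alone.

How it is judged:
By the outcome, as a careful person would: the job done as asked, in the order asked, and still so for the second after the job is handed in, with the robot touching nothing.
Of bottom_s, top_s, bottom_m, top_m, bottom_l, top_l only 4 to 6 are there at a start; the rules pass over those that are not, and their reading is None.
At some moment in a run one of bottom_s, top_s, bottom_m, top_m, bottom_l, top_l may be knocked a few centimetres aside while the robot is not near it.
Once in a run the grip may slacken for a moment while it holds something.
It also fails if it takes over 210 s, if anything falls off the work surface, if the arm or the gripper's body presses on something with over 40 N, if the wrist force passes 120 N, or if a joint passes its speed limit or range.

## Working session

There is one attempt and no reset: what is moved stays moved. The work goes in short steps, Python scripts to look and compute and a tool call to move; the robot and the scene stay as the last step left them, time stands still between calls to the robot, and variables do not carry over. Pictures are saved under pics/ and viewed, and the job is handed in when it is done.

Besides the shell and the picture viewer there is one more tool, called after "Call:" by a JSON object that holds its "api" and its "payload". step_arm: Moves the arm, as the interface text tells. Its arguments: {"type":"object","properties":{"increments":{"type":"array","items":{"type":"number"}},"fingers":{"type":"number"},"force":{"type":"number"}},"required":["increments"]}

```bash
ls; mkdir -p pics
cat > h.py <<'E'
from bench import ctrl
import numpy as np, cv2
from scipy.spatial.transform import Rotation as R
np.set_printoptions(precision=4,suppress=True)
def cam(n):
    p=ctrl.camera_params(n); return 240/np.tan(np.radians(p['vertical_fov'])/2),p['cx'],p['cy'],np.array(p['R']),np.array(p['t'])
def img(n,save=None):
    im=np.array(ctrl.get_image(n))
    if save: cv2.imwrite('pics/'+save,im[:,:,::-1])
    return im
def world(n,xyz,c=None):
    f,cx,cy,Rm,t=c or cam(n); return Rm.T@(np.array(xyz)-t)
def px(n,X,c=None):
    f,cx,cy,Rm,t=c or cam(n); v=Rm@np.array(X)+t; return np.array([cx+f*v[0]/v[2],cy+f*v[1]/v[2]])
def onplane(n,uv,z,c=None):
    f,cx,cy,Rm,t=c or cam(n); d=Rm.T@np.array([(uv[0]-cx)/f,(uv[1]-cy)/f,1.]); o=-Rm.T@t
    return o+d*(z-o[2])/d[2]
def st():
    s=ctrl.get_state(); print('t',s['time'],'p',np.array(s['position']),'rot',np.array(s['tool_rot']),'grip',s['grip_width'],'F',np.array(s['ft_force'])); return s
E
python3 - <<'E'
from h import *
s=st()
print(R.from_rotvec(s['tool_rot']).as_matrix())
for n in ['scene','top','wrist']:
    img(n,n+'0.png'); c=cam(n); print(n,c)
E
```

```text
pics
t 0.0 p [0.2588 0.5957 0.2215] rot [ 0.32    1.5471 -0.3228] grip 0.9937947568102865 F [ 0.0358  0.6434 -0.8534]
[[-0.0006  0.3983  0.9172]
 [-0.0017  0.9172 -0.3983]
 [-1.     -0.0018  0.0001]]
scene (np.float64(459.0134418501679), 319.2613745106747, 245.85534013039606, array([[-0.4999,  0.8659,  0.0161],
       [ 0.4473,  0.274 , -0.8514],
       [-0.7416, -0.4184, -0.5243]]), array([ 0.3296, -0.1313,  1.7137]))
top (np.float64(573.5512973924673), 326.4676929876904, 242.6776967538174, array([[ 0.0097, -0.9999,  0.0042],
       [-0.9819, -0.0103, -0.189 ],
       [ 0.189 , -0.0022, -0.982 ]]), array([-0.0904,  0.5504,  1.4422]))
wrist (np.float64(343.5520036484091), 316.60891592022745, 237.9579321803861, array([[ 0.397 ,  0.9178, -0.0015],
       [ 0.8836, -0.3818,  0.2712],
       [ 0.2484, -0.109 , -0.9625]]), array([-0.6496, -0.0346,  0.3907]))
```

View pics/scene0.png

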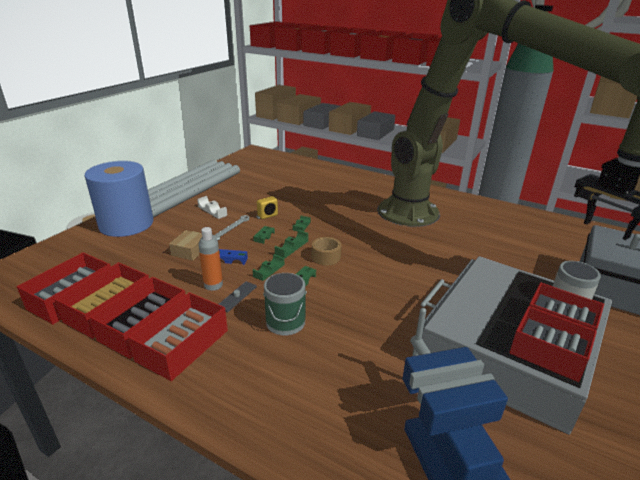

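View pics/top0.png

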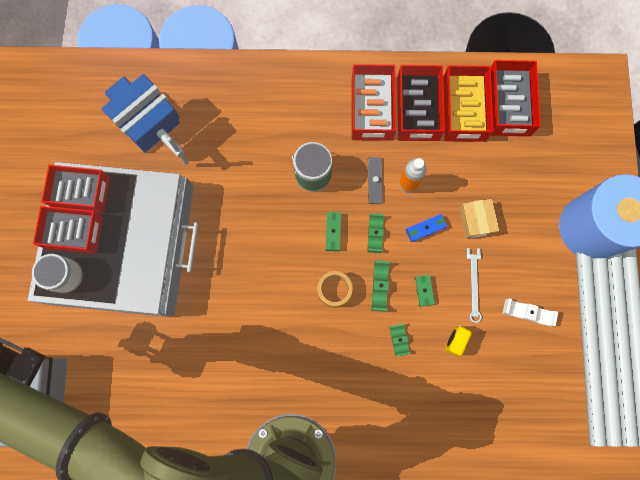

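View pics/wrist0.png

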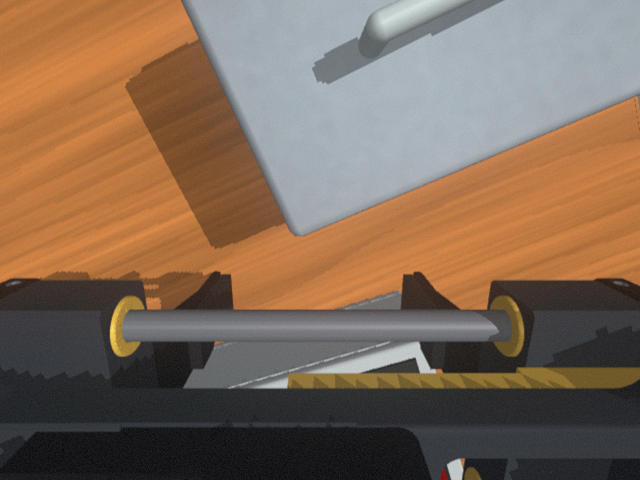

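Run:
```python
from h import *
c=cam('top'); im=img('top','top1.png')
for n in ['bottom_s','top_s','bottom_m','top_m','bottom_l','top_l','weld_plate','tape_roll','drawer_handle','unit_front','spray_can','paint_tin','wrench','carton','tape_measure']:
    for r in ctrl.spot_point('top',n)[:3]:
        w=world('top',r['xyz'],c); print(n,round(r['score'],2),w,px('top',w,c).round())
```

```text
bottom_s 0.92 [ 0.3049 -0.2752 -0.0037] [398. 340.]
bottom_s 0.84 [ 0.4429 -0.225   0.0011] [379. 287.]
bottom_s 0.8 [ 0.5876 -0.2203 -0.0025] [376. 234.]
top_s 0.89 [ 0.5921 -0.0974 -0.0008] [331. 232.]
top_s 0.58 [ 0.4329 -0.3432  0.0004] [423. 291.]
top_s 0.28 [ 0.3067 -0.4251 -0.0025] [455. 340.]
bottom_m 0.92 [ 0.3049 -0.2752 -0.0037] [398. 340.]
bottom_m 0.84 [ 0.4429 -0.225   0.0011] [379. 287.]
bottom_m 0.8 [ 0.5876 -0.2203 -0.0025] [376. 234.]
top_m 0.89 [ 0.5921 -0.0974 -0.0008] [331. 232.]
top_m 0.58 [ 0.4329 -0.3432  0.0004] [423. 291.]
top_m 0.28 [ 0.3067 -0.4251 -0.0025] [455. 340.]
bottom_l 0.92 [ 0.3049 -0.2752 -0.0037] [398. 340.]
bottom_l 0.84 [ 0.4429 -0.225   0.0011] [379. 287.]
bottom_l 0.8 [ 0.5876 -0.2203 -0.0025] [376. 234.]
top_l 0.89 [ 0.5921 -0.0974 -0.0008] [331. 232.]
top_l 0.58 [ 0.4329 -0.3432  0.0004] [423. 291.]
top_l 0.28 [ 0.3067 -0.4251 -0.0025] [455. 340.]
weld_plate 0.63 [ 0.7408 -0.2151 -0.    ] [374. 179.]
tape_roll 0.93 [ 0.4332 -0.105  -0.0028] [334. 290.]
drawer_handle 0.76 [0.53   0.2548 0.072 ] [194. 248.]
unit_front 0.74 [0.5374 0.3102 0.1113] [168. 242.]
spray_can 0.91 [ 0.7298 -0.3084 -0.0017] [408. 184.]
paint_tin 0.97 [ 0.7507 -0.0475 -0.002 ] [314. 175.]
wrench 0.65 [ 0.4517 -0.4809 -0.0051] [474. 285.]
wrench 0.54 [ 0.5906 -0.0965 -0.0034] [331. 232.]
wrench 0.5 [ 0.7377 -0.2135  0.0015] [374. 180.]
carton 0.72 [ 0.6232 -0.4933 -0.0003] [477. 222.]
tape_measure 0.62 [0.5387 0.3116 0.1122] [168. 241.]
tape_measure 0.6 [ 0.3064 -0.4229 -0.0011] [455. 340.]
```

Five green blocks in the top picture: (333,231), (376,233), (381,286), (425,291), (400,340). Excluded look-alikes: the blue block (427,228) and the white one (530,312). An enlarged crop will confirm which is which, along with measured sizes.

Run:
```python
from h import *
im=cv2.imread('pics/top1.png'); c=cam('top')
cr=cv2.resize(im[195:365,300:480],None,fx=3.5,fy=3.5,interpolation=cv2.INTER_CUBIC); cv2.imwrite('pics/crop1.png',cr)
hsv=cv2.cvtColor(im,cv2.COLOR_BGR2HSV)
m=cv2.inRange(hsv,(50,80,20),(85,255,255)); m[:,:300]=0;m[:200]=0
n,l,s,cc=cv2.connectedComponentsWithStats(m)
for i in range(1,n):
    if s[i,4]<100: continue
    ys,xs=np.where(l==i); P=np.array([onplane('top',(x,y),.02,c)[:2] for x,y in zip(xs,ys)])
    (ct,sz,a)=cv2.minAreaRect((P*1000).astype(np.float32)); bx=cv2.boxPoints((ct,sz,a))
    e=bx[1]-bx[0]; e2=bx[2]-bx[1]; e=e if np.linalg.norm(e)>np.linalg.norm(e2) else e2
    print(cc[i].round(),'ctr',np.array(ct),'size',sorted(sz),'yaw',np.degrees(np.arctan2(e[1],e[0])))
```

```text
[333. 231.] ctr [ 589.6006 -102.2184] size [36.56504440307617, 103.73171997070312] yaw -1.7716643
[375. 233.] ctr [ 586.6864 -215.4357] size [37.21309280395508, 104.45660400390625] yaw -3.4438043
[380. 286.] ctr [ 444.8152 -227.9554] size [39.327762603759766, 131.2283935546875] yaw -3.671615
[424. 290.] ctr [ 433.6443 -342.5604] size [39.6856803894043, 77.31166076660156] yaw 7.3361454
[399. 340.] ctr [ 304.6065 -276.1428] size [38.439029693603516, 75.8388442993164] yaw 10.294819
```

View pics/crop1.png

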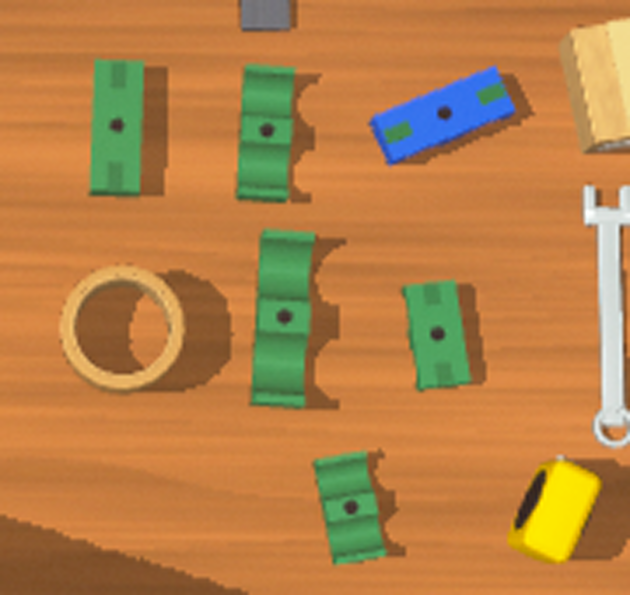

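Confirmed by size and groove side: top_m (333,231), bottom_m (375,233), bottom_l (380,286), top_s (424,290) and bottom_s (399,340). top_l is absent. Next is the unit's yaw and the handle.

Run:
```python
from h import *
c=cam('top'); im=img('top','top2.png')
cv2.imwrite('pics/crop2.png',cv2.resize(im[150:330,20:220,::-1],None,fx=3.5,fy=3.5,interpolation=cv2.INTER_CUBIC))
for r in ctrl.silhouettes('top','drawer_handle')[:2]:
    m=np.array(r['pixels']); ys,xs=np.where(m); print(r['score'],len(xs),xs.min(),xs.max(),ys.min(),ys.max())
    if len(xs)<20: continue
    P=np.array([onplane('top',(x,y),.072,c)[:2] for x,y in zip(xs,ys)])
    print(cv2.minAreaRect((P*1000).astype(np.float32)))
```

```text
0.67 2072 160 196 177 315
((538.0057373046875, 286.03753662109375), (63.63508224487305, 361.24273681640625), 84.77860260009766)
```

View pics/crop2.png

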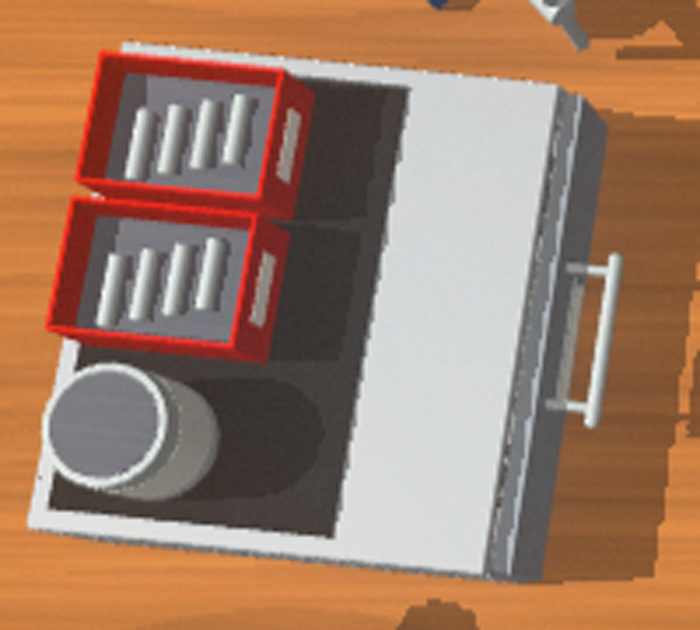

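Run:
```python
from h import *
c=cam('top')
def g(u,v,z): return onplane('top',(20+u/3.5,150+v/3.5),z,c)
for a,b,z in [((616,259),(594,422),.0765),((559,88),(488,575),.11),((120,44),(28,526),.11)]:
    A=g(*a,z);B=g(*b,z);d=A-B;print(A,B,(A+B)/2,np.linalg.norm(d),np.degrees(np.arctan2(d[1],d[0])))
```

```text
[0.5922 0.252  0.0765] [0.4709 0.2615 0.0765] [0.5316 0.2567 0.0765] 0.12159711609902787 -4.50708518545224
[0.7123 0.2926 0.11  ] [0.3578 0.3216 0.11  ] [0.5351 0.3071 0.11  ] 0.35568629174696414 -4.667726512215497
[0.7424 0.6164 0.11  ] [0.3887 0.6456 0.11  ] [0.5655 0.631  0.11  ] 0.3548889410455084 -4.727383278618979
```

```bash
cat >> h.py <<'E'
def plan(yaw_deg,wps,fix=True):
    """rows: rotation to tool-y yaw (nearest equivalent mod 180 unless full given), then translation steps"""
    s=st(); M=R.from_rotvec(s['tool_rot']).as_matrix(); p=np.array(s['position'])
    print('q',np.array(s['joint_positions']))
    y=np.radians(yaw_deg); c,sn=np.cos(y),np.sin(y)
    T=np.array([[0,c,sn],[0,sn,-c],[-1,0,0]])
    rv=R.from_matrix(M.T@T).as_rotvec(); n=max(1,int(np.ceil(np.linalg.norm(rv)/.17)))
    print('ROT total',rv.round(4),'rows',n,'each',(rv/n).round(3))
    for w in wps:
        d=(T.T@(np.array(w)-p))*100; n=int(np.ceil(np.linalg.norm(d)/6)) or 1
        print('->',np.array(w),'tool cm',d.round(2),'rows',n,'each',(d/n).round(2)); p=np.array(w)
E
python3 - <<'E'
from h import *
plan(85.35,[(.259,.596,.26),(.5313,.2565,.26),(.5313,.2565,.12),(.5313,.2565,.055)])
E
```

```text
t 1.05 p [0.259  0.5962 0.2226] rot [ 0.3215  1.5467 -0.3215] grip 1.0026857870509984 F [-0.2951  1.1889  0.1206]
q [-1.1469  0.321  -0.0701  1.4505  0.0226  1.3708 -0.0569]
ROT total [-0.3287  0.0001 -0.    ] rows 2 each [-0.164  0.    -0.   ]
-> [0.259 0.596 0.26 ] tool cm [-3.74 -0.02  0.  ] rows 1 each [-3.74 -0.02  0.  ]
-> [0.5313 0.2565 0.26  ] tool cm [  0.   -31.63  29.89] rows 8 each [ 0.   -3.95  3.74]
-> [0.5313 0.2565 0.12  ] tool cm [14.  0.  0.] rows 3 each [4.67 0.   0.  ]
-> [0.5313 0.2565 0.055 ] tool cm [6.5 0.  0. ] rows 2 each [3.25 0.   0.  ]
```

Call:
{"api": "step_arm", "payload": {"increments": [-3.7,0,0,0,0,0,0,0,0,-0.164,0,0,0,0,0,-0.164,0,0,0,-3.95,3.74,0,0,0,0,-3.95,3.74,0,0,0,0,-3.95,3.74,0,0,0,0,-3.95,3.74,0,0,0,0,-3.95,3.74,0,0,0,0,-3.95,3.74,0,0,0,0,-3.95,3.74,0,0,0,0,-3.95,3.74,0,0,0], "fingers": 32, "force": 30}}

```text
time: 2.42
position: [0.5323, 0.2554, 0.2599]
tool_rot: [0.065, 1.569, -0.064]
ft_force: [0.5, 0.2, -0.4]
grip_width: 0.32
```

Run:
```python
from h import *
plan(85.35,[(.5313,.2565,.12)])
c=cam('wrist'); img('wrist','w1.png')
for r in ctrl.spot_point('wrist','drawer_handle')[:2]: print(r['score'],world('wrist',r['xyz'],c))
print(px('wrist',(.5313,.2565,.072),c))
```

```text
t 2.425 p [0.5323 0.2554 0.2599] rot [ 0.0645  1.5693 -0.0636] grip 0.3195173134790139 F [ 0.5061  0.18   -0.405 ]
q [-0.6347  0.1761  0.1637  1.5572 -0.0291  1.4099  1.0203]
ROT total [-0.0004  0.0006 -0.0006] rows 1 each [-0.     0.001 -0.001]
-> [0.5313 0.2565 0.12  ] tool cm [13.99  0.1  -0.11] rows 3 each [ 4.66  0.03 -0.04]
0.73 [0.5333 0.2573 0.0718]
[317.3328 213.5596]
```

View pics/w1.png

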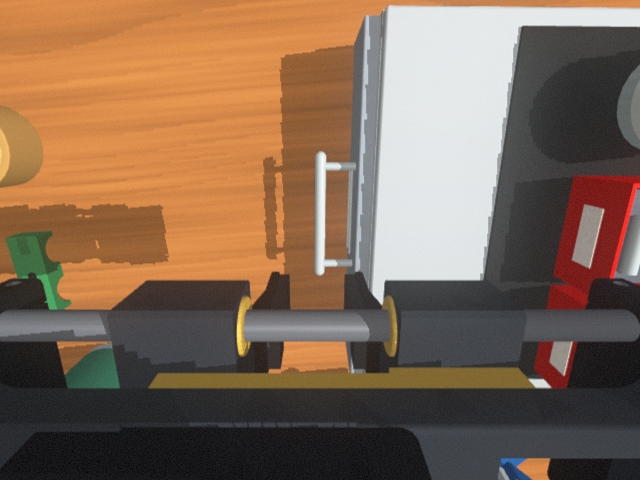

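The bar is at px (320,213), parallel to the fingers and centred. Descending.

Call:
{"api": "step_arm", "payload": {"increments": [4.6,0.1,0,0,0,0,4.6,0.1,0,0,0,0,4.6,0,0,0,0,0,3.3,0,0,0,0,0,3.3,0,0,0,0,0,0,0,0,0,0,0]}}

```text
time: 3.28
position: [0.5292, 0.2581, 0.053]
tool_rot: [0.062, 1.575, -0.066]
ft_force: [-0.7, -0.9, -0.2]
grip_width: 0.324
```

Call:
{"api": "step_arm", "payload": {"increments": [0,0,0,0,0,0,0,0,0,0,0,0,0,0,0,0,0,0,0,0,0,0,0,0], "fingers": 0, "force": 30}}

```text
time: 3.78
position: [0.5326, 0.2586, 0.0573]
tool_rot: [0.065, 1.568, -0.064]
ft_force: [-1.3, -2.7, 6.2]
grip_width: 0.109
```

Call:
{"api": "step_arm", "payload": {"increments": [0,-1.5,0,0,0,0,0,-2.5,0,0,0,0,0,-2.5,0,0,0,0,0,-2.5,0,0,0,0,0,-2.5,0,0,0,0,0,-2.5,0,0,0,0,0,-2.5,0,0,0,0,0,-2,0,0,0,0,0,-1.2,0,0,0,0,0,-0.5,0,0,0,0,0,0,0,0,0,0]}}

```text
time: 5.15
position: [0.5146, 0.0573, 0.0573]
tool_rot: [0.066, 1.571, -0.064]
ft_force: [-6.4, -0.9, 10.8]
grip_width: 0.113
```

Run:
```python
from h import *
plan(85.35,[(.53,.26,.12)])
img('top','t3.png')
```

```text
t 5.15 p [0.5146 0.0573 0.0573] rot [ 0.0656  1.5707 -0.0641] grip 0.11278011624259793 F [-6.3753 -0.935  10.8067]
q [-0.3997  0.1917  0.2605  1.9711 -0.0602  0.9866  1.3777]
ROT total [-0.0014 -0.0009 -0.0009] rows 1 each [-0.001 -0.001 -0.001]
-> [0.53 0.26 0.12] tool cm [-6.27 20.33 -0.1 ] rows 4 each [-1.57  5.08 -0.03]
```

View pics/t3.png

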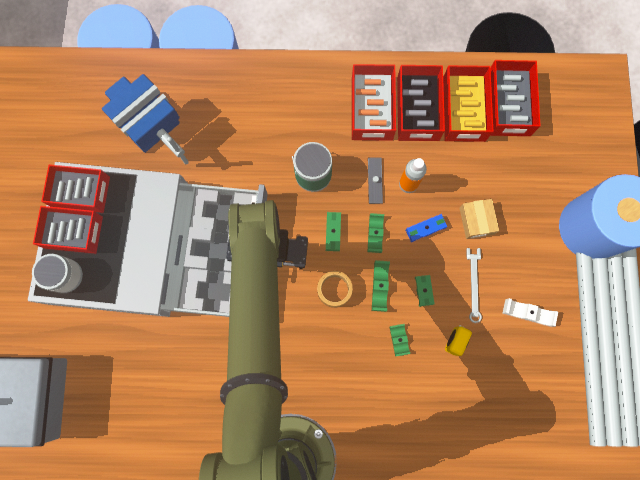

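Drawer open about 0.20 m with trays visible. Release, lift, and move over towards the clamp halves.

Call:
{"api": "step_arm", "payload": {"increments": [0,0,0,0,0,0,0,0,0,0,0,0,-4,0,0,0,0,0,-6,0,0,0,0,0,-6,0,0,0,0,0,-5,-3,0.5,0,0,0,0,-5.5,1,0,0,0,0,-5.5,1,0,0,0,0,-5.5,1,0,0,0,0,-5.5,1,0,0,0,0,0,0,0,0,0], "fingers": 32}}

```text
time: 6.58
position: [0.5382, -0.2014, 0.2654]
tool_rot: [0.069, 1.57, -0.074]
ft_force: [0.1, 0.4, 0.4]
grip_width: 0.318
```

Run:
```python
from h import *
c=cam('top'); im=img('top','t4.png')
cv2.imwrite('pics/crop4.png',cv2.resize(im[165:325,150:290,::-1],None,fx=4,fy=4,interpolation=cv2.INTER_CUBIC)[:,:800][:600])
for n in ['slot_s','slot_m','slot_l','drawer_handle']:
    for r in ctrl.spot_point('top',n)[:3]:
        w=world('top',r['xyz'],c); print(n,round(r['score'],2),w,px('top',w,c).round())
cs=cam('scene'); im=img('scene','s4.png')
for n in ['slot_s','slot_m','slot_l']:
    for r in ctrl.spot_point('scene',n)[:3]:
        w=world('scene',r['xyz'],cs); print(n,round(r['score'],2),w)
st(); cw=cam('wrist'); img('wrist','w4.png')
for n in ['bottom_l','bottom_s','top_s']:
    for r in ctrl.spot_point('wrist',n)[:4]:
        w=world('wrist',r['xyz'],cw); print(n,round(r['score'],2),w,px('wrist',w,cw).round())
```

```text
slot_s 0.97 [0.5254 0.1959 0.0283] [220. 253.]
slot_s 0.91 [0.4211 0.2043 0.0275] [215. 292.]
slot_m 0.97 [0.5254 0.1959 0.0283] [220. 253.]
slot_m 0.91 [0.4211 0.2043 0.0275] [215. 292.]
slot_l 0.97 [0.5254 0.1959 0.0283] [220. 253.]
slot_l 0.91 [0.4211 0.2043 0.0275] [215. 292.]
drawer_handle 0.7 [0.5131 0.0557 0.0706] [272. 255.]
drawer_handle 0.2 [ 0.5906 -0.0957 -0.0009] [331. 232.]
slot_s 0.92 [0.5307 0.1926 0.0261]
slot_s 0.81 [0.6346 0.1887 0.0299]
slot_s 0.65 [0.4239 0.2061 0.0232]
slot_m 0.92 [0.5307 0.1926 0.0261]
slot_m 0.81 [0.6346 0.1887 0.0299]
slot_m 0.65 [0.4239 0.2061 0.0232]
slot_l 0.92 [0.5307 0.1926 0.0261]
slot_l 0.81 [0.6346 0.1887 0.0299]
slot_l 0.65 [0.4239 0.2061 0.0232]
t 7.025 p [ 0.5397 -0.1943  0.2656] rot [ 0.0631  1.5696 -0.0625] grip 0.31618360094916304 F [ 0.1936 -0.0491  0.0686]
bottom_l 0.92 [ 0.5911 -0.2151  0.0027] [304. 243.]
bottom_l 0.57 [ 0.4469 -0.2303  0.0023] [280. 127.]
bottom_s 0.92 [ 0.5911 -0.2151  0.0027] [304. 243.]
bottom_s 0.57 [ 0.4469 -0.2303  0.0023] [280. 127.]
top_s 0.95 [ 0.5914 -0.0999  0.0013] [393. 236.]
top_s 0.66 [ 0.4344 -0.3481  0.0037] [179. 124.]
top_s 0.62 [ 0.6043 -0.3512  0.0005] [202. 260.]
```

View pics/crop4.png

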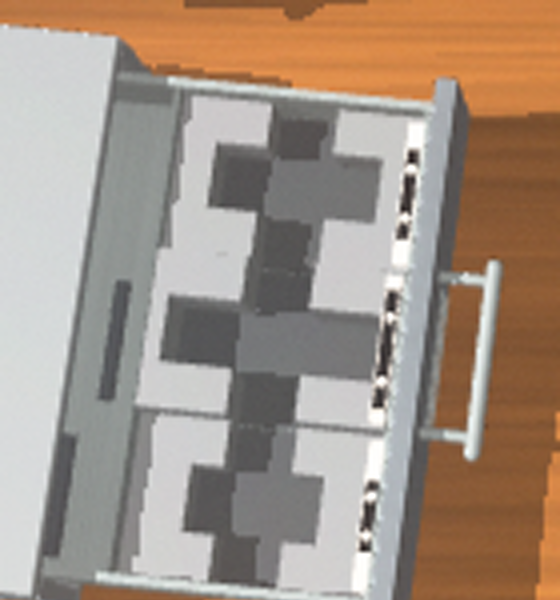

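View pics/w4.png

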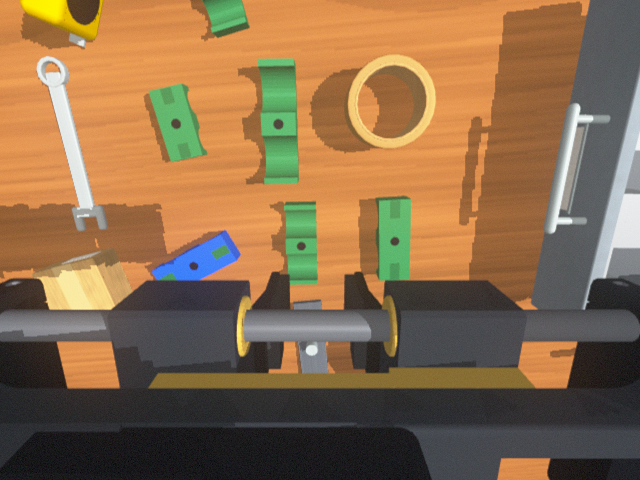

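View pics/s4.png

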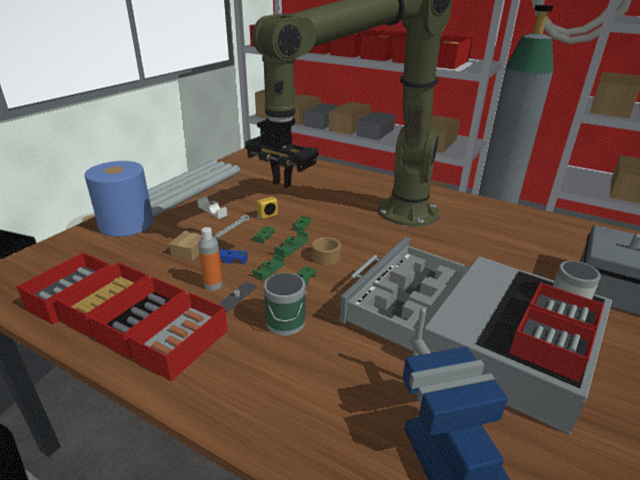

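Trays: far (x≈0.63) is medium, the middle one (x≈0.53) is long, and the near one (x≈0.42) is short. Now fit the block poses by silhouette from the current wrist picture and the first top picture.

```bash
cat >> h.py <<'E'
from scipy.optimize import minimize
DIM={'bottom_s':(.078,.038,.020),'top_s':(.078,.038,.020),'bottom_m':(.102,.038,.025),'top_m':(.102,.038,.025),'bottom_l':(.130,.038,.032),'top_l':(.130,.038,.032)}
def gmask(im):
    hsv=cv2.cvtColor(im,cv2.COLOR_RGB2HSV); return cv2.inRange(hsv,(50,80,15),(85,255,255))
def hull(x,y,yaw,dim,c,z0=0):
    ca,sa=np.cos(yaw),np.sin(yaw); P=[]
    for a in(-.5,.5):
        for b in(-.5,.5):
            for z in(0,1):
                u,v=a*dim[0],b*dim[1]; P.append(px('',(x+ca*u-sa*v,y+sa*u+ca*v,z0+z*dim[2]),c))
    return cv2.convexHull(np.array(P,np.float32))
def fit(im,c,name,x,y,yaw=0,z0=0,verbose=True,minf=.3):
    dim=DIM[name]; S=4
    m=gmask(im); h=hull(x,y,yaw,dim,c,z0); h0=h.reshape(-1,2).min(0)-30; h1=h.reshape(-1,2).max(0)+30
    x0,y0=np.maximum(h0,0).astype(int); x1,y1=h1.astype(int)
    sub=m[y0:y1,x0:x1]; n,l,s,cc=cv2.connectedComponentsWithStats(sub)
    ctr=h.reshape(-1,2).mean(0)-[x0,y0]
    ii=[i for i in range(1,n) if s[i,4]>60]
    if not ii: return None
    i=min(ii,key=lambda i:np.linalg.norm(cc[i]-ctr)); ob=(l==i).astype(np.uint8)
    cont,_=cv2.findContours(ob,cv2.RETR_EXTERNAL,cv2.CHAIN_APPROX_NONE); hp=cv2.convexHull(np.vstack(cont))
    big=np.zeros((ob.shape[0]*S,ob.shape[1]*S),np.uint8)
    # fill hull of observed
    cv2.fillConvexPoly(big,((hp.astype(np.float32)+.5)*S).astype(np.int32),1)
    def cost(p):
        q=(hull(p[0],p[1],p[2],dim,c,z0)-[x0,y0]+.5)*S; b=np.zeros_like(big); cv2.fillConvexPoly(b,q.astype(np.int32),1); return (b^big).sum()/big.sum()
    best=None
    for dy in(-.15,0,.15):
        r=minimize(cost,[x,y,yaw+dy],method='Nelder-Mead',options=dict(initial_simplex=np.array([[x,y,yaw+dy],[x+.006,y,yaw+dy],[x,y+.006,yaw+dy],[x,y,yaw+dy+.1]]),xatol=1e-4,fatol=1e-4))
        if best is None or r.fun<best.fun: best=r
    if verbose: print(name,'fit',best.x[:2].round(4),'yaw',np.degrees(best.x[2]).round(1),'xor',round(best.fun,3))
    return best.x
E
python3 - <<'E'
from h import *
t=cv2.imread('pics/top2.png')[:,:,::-1].copy(); c=cam('top')
w=cv2.imread('pics/w4.png')[:,:,::-1].copy(); cw=cam('wrist')
G={'top_m':(.59,-.102,-.03),'bottom_m':(.587,-.2154,-.06),'bottom_l':(.445,-.228,-.06),'top_s':(.434,-.343,.13),'bottom_s':(.305,-.276,.18)}
for n,g in G.items():
    fit(t,c,n,*g)
    if n!='bottom_s': fit(w,cw,n,*g)
E
```

```text
top_m fit [ 0.5891 -0.1018] yaw -0.2 xor 0.098
top_m fit [ 0.5927 -0.1029] yaw -0.1 xor 0.111
bottom_m fit [ 0.5886 -0.2163] yaw -4.1 xor 0.111
bottom_m fit [ 0.5902 -0.2185] yaw -4.6 xor 0.069
bottom_l fit [ 0.4454 -0.2284] yaw -4.9 xor 0.079
bottom_l fit [ 0.445  -0.2296] yaw -4.0 xor 0.032
top_s fit [ 0.4338 -0.3452] yaw 6.7 xor 0.08
top_s fit [ 0.4343 -0.3465] yaw 7.6 xor 0.048
bottom_s fit [ 0.3046 -0.2775] yaw 11.0 xor 0.101
```

Run:
```python
from h import *
plan(85.7,[(.445,-.2292,.265),(.445,-.2292,.05),(.445,-.2292,.005)])
```

```text
t 7.225 p [ 0.5395 -0.1951  0.2656] rot [ 0.064   1.5696 -0.0638] grip 0.3197396153455761 F [-0.3568 -0.1926 -0.2993]
q [-0.149   0.1447  0.5044  1.5985 -0.0708  1.4164  1.8514]
ROT total [-0.0063  0.0002 -0.0001] rows 1 each [-0.006  0.    -0.   ]
-> [ 0.445  -0.2292  0.265 ] tool cm [ 0.06 -4.11 -9.17] rows 2 each [ 0.03 -2.05 -4.59]
-> [ 0.445  -0.2292  0.05  ] tool cm [21.5  0.   0. ] rows 4 each [5.38 0.   0.  ]
-> [ 0.445  -0.2292  0.005 ] tool cm [4.5 0.  0. ] rows 1 each [4.5 0.  0. ]
```

Call:
{"api": "step_arm", "payload": {"increments": [0,-2.05,-4.6,-0.006,0,0,0.1,-2.05,-4.6,0,0,0,5.4,0,0,0,0,0,5.4,0,0,0,0,0,5.4,0,0,0,0,0,4.6,0,0,0,0,0,2.5,0,0,0,0,0,1.5,0,0,0,0,0,0,0,0,0,0,0,0,0,0,0,0,0,0], "fingers": 65}}

```text
schema error: expected a multiple of 6 numbers
```

Run:
```python
from h import *
plan(85.7,[(.445,-.2292,.005)])
```

```text
t 7.225 p [ 0.5395 -0.1951  0.2656] rot [ 0.064   1.5696 -0.0638] grip 0.3197396153455761 F [-0.3568 -0.1926 -0.2993]
q [-0.149   0.1447  0.5044  1.5985 -0.0708  1.4164  1.8514]
ROT total [-0.0063  0.0002 -0.0001] rows 1 each [-0.006  0.    -0.   ]
-> [ 0.445  -0.2292  0.005 ] tool cm [26.06 -4.11 -9.17] rows 5 each [ 5.21 -0.82 -1.83]
```

Call:
{"api": "step_arm", "payload": {"increments": [0,-2.05,-4.6,-0.006,0,0,0.1,-2.05,-4.6,0,0,0,5.4,0,0,0,0,0,5.4,0,0,0,0,0,5.4,0,0,0,0,0,4.6,0,0,0,0,0,2.5,0,0,0,0,0,1.5,0,0,0,0,0,0,0,0,0,0,0,0,0,0,0,0,0], "fingers": 65}}

```text
time: 8.48
position: [0.4456, -0.2294, 0.0177]
tool_rot: [0.059, 1.568, -0.06]
ft_force: [0.4, 0.1, 0.5]
grip_width: 0.648
```

Run:
```python
from h import *
plan(85.7,[(.445,-.2292,.005)])
```

```text
t 8.475 p [ 0.4456 -0.2294  0.0177] rot [ 0.0591  1.5678 -0.0599] grip 0.648495774181046 F [0.4225 0.1249 0.4742]
q [-0.0685  0.232   0.5399  2.0489 -0.1525  0.8963  2.0499]
ROT total [-0.0007  0.0022  0.0004] rows 1 each [-0.001  0.002  0.   ]
-> [ 0.445  -0.2292  0.005 ] tool cm [ 1.27  0.02 -0.06] rows 1 each [ 1.27  0.02 -0.06]
```

Call:
{"api": "step_arm", "payload": {"increments": [0.8,0,0,0,0,0,0.4,0,0,0,0,0,0,0,0,0,0,0]}}

```text
time: 8.85
position: [0.4443, -0.2289, 0.0043]
tool_rot: [0.06, 1.571, -0.059]
ft_force: [-0.4, 0.0, 0.5]
grip_width: 0.652
```

Call:
{"api": "step_arm", "payload": {"increments": [0,0,0,0,0,0,0,0,0,0,0,0,0,0,0,0,0,0,0,0,0,0,0,0], "fingers": 0, "force": 40}}

```text
time: 9.35
position: [0.4447, -0.229, 0.0047]
tool_rot: [0.06, 1.57, -0.059]
ft_force: [-0.1, -0.1, 0.7]
grip_width: 0.434
```

Call:
{"api": "step_arm", "payload": {"increments": [-1.5,0,0,0,0,0,-4,0,0,0,0,0,-6,0,0,0,0,0,-6,0,0,0,0,0,-6,0,0,0,0,0,0,0,0,0,0,0]}}

```text
time: 10.1
position: [0.447, -0.2306, 0.2453]
tool_rot: [0.058, 1.56, -0.061]
ft_force: [0.8, 0.0, -3.4]
grip_width: 0.432
```

Run:
```python
from h import *
plan(-4.65,[(.515,.04,.235)])
```

```text
t 10.1 p [ 0.447  -0.2306  0.2453] rot [ 0.0583  1.5595 -0.0614] grip 0.43162833171806964 F [ 0.7828  0.0013 -3.3662]
q [-0.1381 -0.0319  0.5558  1.7998  0.0151  1.3585  1.9089]
ROT total [ 1.5756  0.0095 -0.007 ] rows 10 each [ 0.158  0.001 -0.001]
-> [0.515 0.04  0.235] tool cm [  1.03   4.59 -27.52] rows 5 each [ 0.21  0.92 -5.5 ]
```

Call:
{"api": "step_arm", "payload": {"increments": [0,0,0,0.1575,0,0,0,0,0,0.1575,0,0,0,0,0,0.1575,0,0,0,0,0,0.1575,0,0,0,0,0,0.1575,0,0,0,0,0,0.1575,0,0,0,0,0,0.1575,0,0,0,0,0,0.1575,0,0,0,0,0,0.1575,0,0,0,0,0,0.158,0,0]}}

```text
time: 11.35
position: [0.4433, -0.2287, 0.2381]
tool_rot: [1.271, 1.17, -1.274]
ft_force: [-0.2, -0.6, -1.8]
grip_width: 0.432
```

Call:
{"api": "step_arm", "payload": {"increments": [0,0.9,-5.5,0,0,0,0,0.9,-5.5,0,0,0,0,0.9,-5.5,0,0,0,0,0.9,-5.5,0,0,0,0,0.9,-5.5,0,0,0,0,0,0,0,0,0,0,0,0,0,0,0]}}

```text
time: 12.22
position: [0.5106, 0.0407, 0.2383]
tool_rot: [1.266, 1.171, -1.271]
ft_force: [0.5, -0.8, -2.0]
grip_width: 0.438
```

Run:
```python
from h import *
plan(-4.65,[(.515,.04,.235)])
c=cam('wrist'); img('wrist','w5.png')
for n in ['slot_l']:
    for r in ctrl.spot_point('wrist',n)[:4]:
        w=world('wrist',r['xyz'],c); print(n,round(r['score'],2),w,px('wrist',w,c).round())
img('top','t5.png')
```

```text
t 12.225 p [0.5106 0.0407 0.2383] rot [ 1.266   1.1706 -1.2708] grip 0.4379146474136961 F [ 0.5072 -0.85   -1.9997]
q [-0.3762  0.0169  0.2479  1.7711 -0.003   1.3568 -0.2083]
ROT total [0.0006 0.0017 0.0023] rows 1 each [0.001 0.002 0.002]
-> [0.515 0.04  0.235] tool cm [0.33 0.44 0.03] rows 1 each [0.33 0.44 0.03]
slot_l 0.81 [0.4197 0.2041 0.025 ] [212.  55.]
slot_l 0.7 [0.6357 0.1839 0.0267] [432.  58.]
slot_l 0.64 [0.524  0.1997 0.0292] [317.  50.]
```

View pics/w5.png

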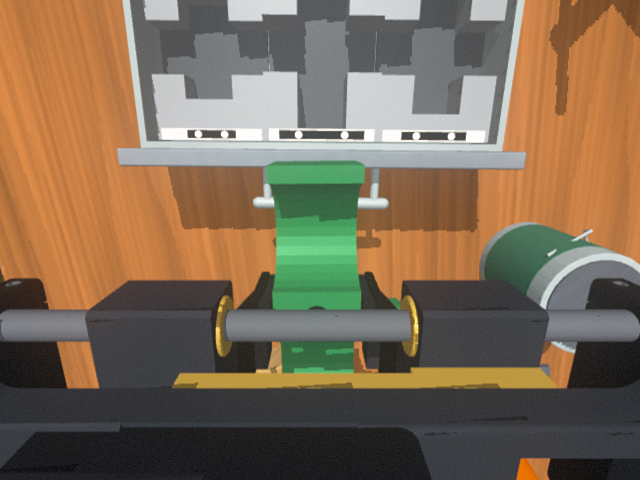

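Call:
{"api": "step_arm", "payload": {"increments": [-3,0,4,0,0,0,-3,0,4,0,0,0,0,0,0,0,0,0,0,0,0,0,0,0]}}

```text
time: 12.88
position: [0.5047, -0.0387, 0.2994]
tool_rot: [1.27, 1.17, -1.269]
ft_force: [0.0, 0.6, -3.4]
grip_width: 0.438
```

Run:
```python
from h import *
st()
c=cam('wrist'); im=img('wrist','w6.png'); import pickle; pickle.dump(c,open('c6.pkl','wb'))
for r in ctrl.spot_point('wrist','slot_l')[:4]:
        w=world('wrist',r['xyz'],c); print(round(r['score'],2),w,px('wrist',w,c).round())
cv2.imwrite('pics/crop6.png',cv2.resize(im[0:260,100:540,::-1],None,fx=1.8,fy=1.8,interpolation=cv2.INTER_CUBIC))
im=img('top','t6.png')
for r in ctrl.spot_point('top','slot_l')[:4]:
        w=world('top',r['xyz']); print(round(r['score'],2),w)
```

```text
t 12.875 p [ 0.5047 -0.0387  0.2994] rot [ 1.2702  1.17   -1.2691] grip 0.43797388450156727 F [ 0.0111  0.6491 -3.4465]
0.9 [0.6318 0.185  0.0316]
0.82 [0.4205 0.2058 0.0265]
0.73 [0.5283 0.1924 0.029 ]
```

View pics/crop6.png

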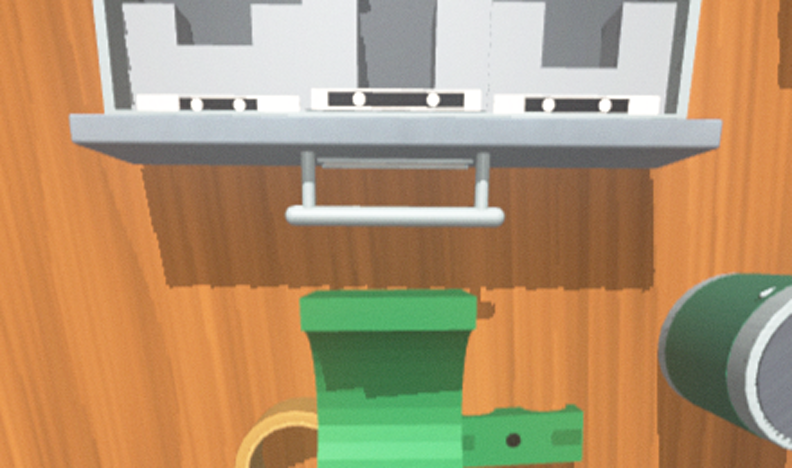

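Run:
```python
from h import *
im=cv2.imread('pics/t4.png'); c=cam('top'); x0,y0=150,165; S=5
cr=cv2.resize(im[165:325,150:290],None,fx=S,fy=S,interpolation=cv2.INTER_CUBIC)
a=np.radians(-4.65); ux=np.array([-np.sin(a),np.cos(a)]); uy=np.array([np.cos(a),np.sin(a)])
for ctr,L,H,col in [((.527,.195),.138,.045,(0,0,255)),((.634,.186),.110,.035,(255,0,0)),((.421,.205),.086,.028,(0,160,0))]:
  for z,k in((.028,1),(.028+H,2)):
    for (l,w) in ((L,.044),(.044,.100)):
      q=[]
      for s,t in((-1,-1),(1,-1),(1,1),(-1,1)):
        p=np.array(ctr)+ux*s*l/2+uy*t*w/2; q.append((px('',(p[0],p[1],z),c)-[x0,y0]+.5)*S)
      cv2.polylines(cr,[np.array(q,np.int32)],True,col if k==1 else (0,255,255),1)
cv2.imwrite('pics/ov4.png',cr[:600])
cv2.imwrite('pics/ov4b.png',cr[200:])
```

View pics/ov4.png

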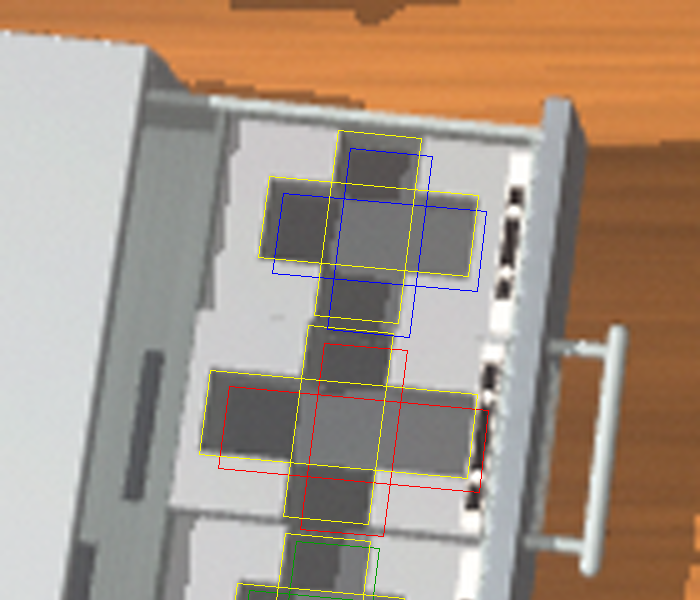

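View pics/ov4b.png

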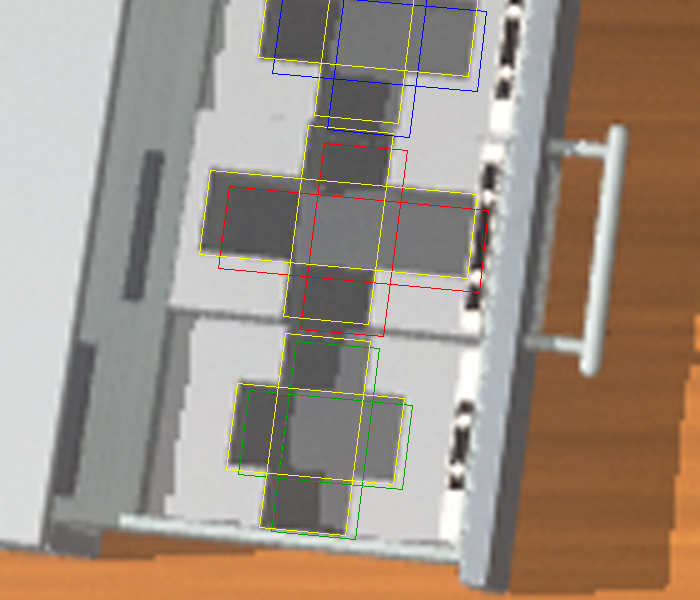

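Overlays match the pockets to about 1 mm (yellow = wall tops). Plan the placing of bottom_l.

Run:
```python
from h import *
c=cam('wrist'); C=-c[3].T@c[4]; s=ctrl.get_state(); print('cam',C-np.array(s['position']))
plan(-4.65,[(.527,.195,.30),(.527,.195,.12),(.527,.195,.06),(.527,.195,.034)])
```

```text
cam [0.0066 0.0739 0.1628]
t 13.075 p [ 0.5047 -0.0373  0.2986] rot [ 1.2664  1.172  -1.2683] grip 0.4356875355959607 F [ 0.3918  0.6804 -1.6279]
q [-0.303  -0.022   0.3203  1.6888  0.0069  1.4752 -0.0624]
ROT total [0.0022 0.     0.0016] rows 1 each [0.002 0.    0.002]
-> [0.527 0.195 0.3  ] tool cm [ -0.14   0.34 -23.34] rows 4 each [-0.03  0.09 -5.83]
-> [0.527 0.195 0.12 ] tool cm [18.  0.  0.] rows 3 each [6. 0. 0.]
-> [0.527 0.195 0.06 ] tool cm [6. 0. 0.] rows 1 each [6. 0. 0.]
-> [0.527 0.195 0.034] tool cm [2.6 0.  0. ] rows 1 each [2.6 0.  0. ]
```

Call:
{"api": "step_arm", "payload": {"increments": [0,0.1,-5.8,0,0,0,0,0.1,-5.8,0,0,0,0,0.1,-5.8,0,0,0,0,0.04,-5.9,0,0,0,5,0,0,0,0,0,5,0,0,0,0,0,5,0,0,0,0,0,3,0,0,0,0,0,0,0,0,0,0,0,0,0,0,0,0,0]}}

```text
time: 14.32
position: [0.528, 0.1945, 0.1208]
tool_rot: [1.269, 1.17, -1.266]
ft_force: [-0.5, 0.9, -2.3]
grip_width: 0.437
```

Run:
```python
from h import *
plan(-4.65,[(.527,.195,.12),(.527,.195,.034)])
img('top','t7.png'); im=img('scene'); cv2.imwrite('pics/s7.png',cv2.resize(im[200:400,300:540,::-1],None,fx=3,fy=3))
```

```text
t 14.325 p [0.528  0.1945 0.1208] rot [ 1.2693  1.1698 -1.2661] grip 0.4367803013448379 F [-0.5189  0.8698 -2.3417]
q [-0.5049  0.2067  0.1179  1.8046 -0.0269  1.1299 -0.458 ]
ROT total [ 0.0012 -0.001  -0.0016] rows 1 each [ 0.001 -0.001 -0.002]
-> [0.527 0.195 0.12 ] tool cm [ 0.08 -0.1  -0.05] rows 1 each [ 0.08 -0.1  -0.05]
-> [0.527 0.195 0.034] tool cm [8.6 0.  0. ] rows 2 each [4.3 0.  0. ]
```

View pics/s7.png

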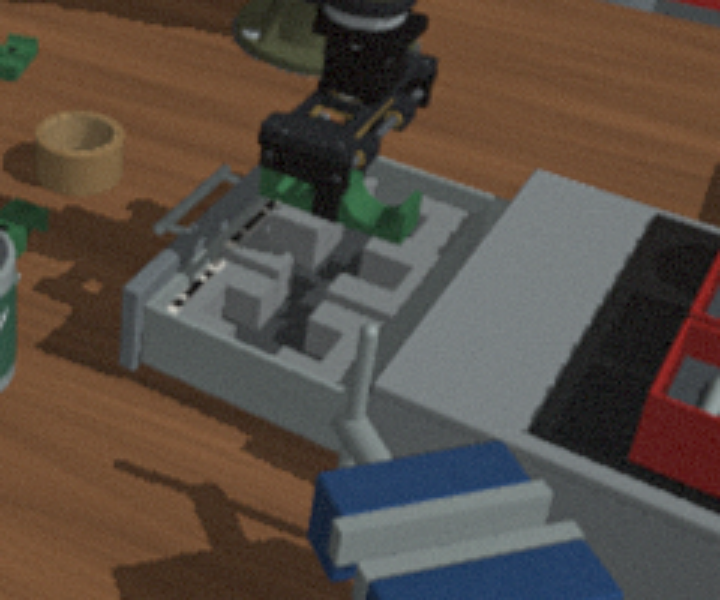

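Call:
{"api": "step_arm", "payload": {"increments": [3,-0.1,-0.05,0,0,0,2,0,0,0,0,0,1.5,0,0,0,0,0,0.7,0,0,0,0,0,0,0,0,0,0,0]}}

```text
time: 15.05
position: [0.5265, 0.1944, 0.0478]
tool_rot: [1.269, 1.17, -1.268]
ft_force: [-0.0, -0.0, -1.7]
grip_width: 0.434
```

Call:
{"api": "step_arm", "payload": {"increments": [0.6,0,0,0,0,0,0.4,0,0,0,0,0,0,0,0,0,0,0]}}

```text
time: 15.42
position: [0.526, 0.1942, 0.0373]
tool_rot: [1.268, 1.17, -1.269]
ft_force: [-0.1, 0.6, -2.7]
grip_width: 0.437
```

Free of contact so far. Going on in small steps until it touches the floor.

Call:
{"api": "step_arm", "payload": {"increments": [0.2,0,0,0,0,0,0.2,0,0,0,0,0,0,0,0,0,0,0]}}

```text
time: 15.8
position: [0.5261, 0.1943, 0.0334]
tool_rot: [1.268, 1.17, -1.268]
ft_force: [0.6, -0.8, -1.9]
grip_width: 0.429
```

Call:
{"api": "step_arm", "payload": {"increments": [0.2,0,0,0,0,0,0,0,0,0,0,0]}}

```text
time: 16.05
position: [0.5265, 0.1944, 0.0317]
tool_rot: [1.269, 1.17, -1.268]
ft_force: [-0.8, 0.8, -1.3]
grip_width: 0.437
```

Call:
{"api": "step_arm", "payload": {"increments": [0.15,0,0,0,0,0,0,0,0,0,0,0]}}

```text
time: 16.3
position: [0.5265, 0.1946, 0.0317]
tool_rot: [1.269, 1.17, -1.268]
ft_force: [-4.2, -1.0, 8.8]
grip_width: 0.431
```

Call:
{"api": "step_arm", "payload": {"increments": [0.15,0,0,0,0,0,0,0,0,0,0,0]}}

```text
time: 16.55
position: [0.5266, 0.1954, 0.0316]
tool_rot: [1.27, 1.171, -1.267]
ft_force: [-7.0, -2.0, 16.9]
grip_width: 0.435
```

Floor reached: it is at about z 0.027. Release and lift.

Call:
{"api": "step_arm", "payload": {"increments": [-0.2,0,0,0,0,0,0,0,0,0,0,0,0,0,0,0,0,0,0,0,0,0,0,0], "fingers": 58}}

```text
time: 17.05
position: [0.5261, 0.1942, 0.0302]
tool_rot: [1.268, 1.17, -1.269]
ft_force: [0.1, 0.0, -0.2]
grip_width: 0.578
```

Call:
{"api": "step_arm", "payload": {"increments": [-2,0,0,0,0,0,-5,0,0,0,0,0,-6,0,0,0,0,0,-6,0,0,0,0,0,-4,0,3,0,0,0,0,0,5,0,0,0,0,0,0,0,0,0]}}

```text
time: 17.92
position: [0.5204, 0.1095, 0.2614]
tool_rot: [1.274, 1.164, -1.273]
ft_force: [0.2, 0.0, -1.6]
grip_width: 0.581
```

Run:
```python
from h import *
st(); c=cam('wrist'); img('wrist','w8.png'); t=img('top','t8.png'); ct=cam('top')
G={'top_m':(.59,-.102,-.03),'bottom_m':(.587,-.2154,-.06),'top_s':(.434,-.343,.13),'bottom_s':(.305,-.276,.18)}
for n,g in G.items(): fit(t,ct,n,*g)
```

```text
t 17.925 p [0.5204 0.1095 0.2614] rot [ 1.2738  1.1642 -1.273 ] grip 0.5805777872051239 F [ 0.1762  0.0166 -1.5558]
top_m fit [ 0.5916 -0.1025] yaw -0.1 xor 0.085
bottom_m fit [ 0.5884 -0.2169] yaw -4.4 xor 0.107
top_s fit [ 0.4338 -0.3452] yaw 6.7 xor 0.08
bottom_s fit [ 0.2713 -0.2888] yaw 9.3 xor 0.091
```

View pics/w8.png

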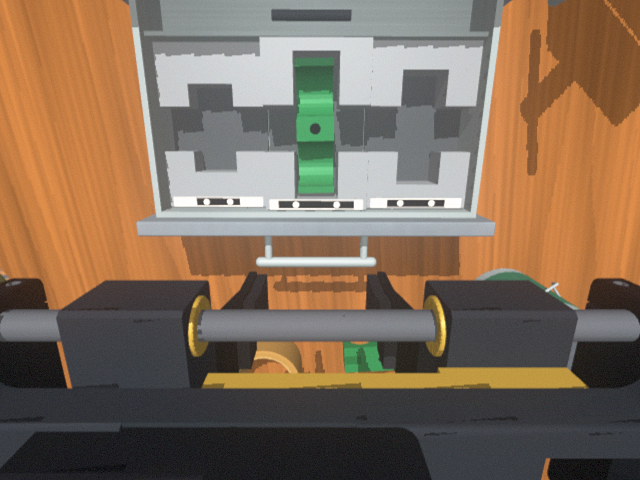

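View pics/t8.png

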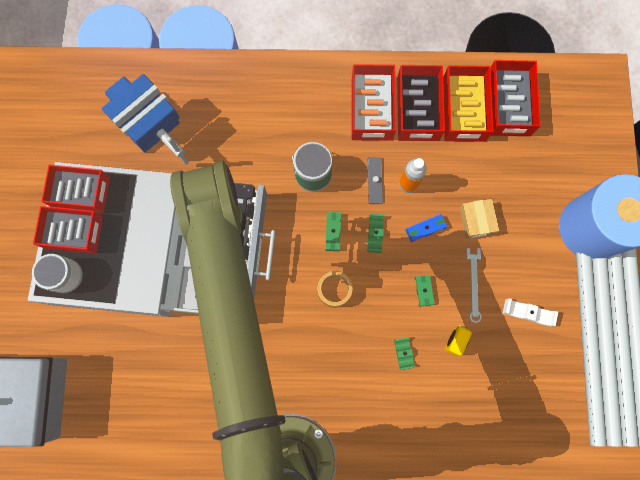

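bottom_l lies correctly in the middle pocket at px (316,128). bottom_s has been knocked to (0.271,-0.289). bottom_m is next.

Run:
```python
from h import *
plan(85.6,[(.589,-.2175,.22),(.589,-.2175,.04),(.589,-.2175,.005)])
```

```text
t 18.025 p [0.5197 0.1143 0.2604] rot [ 1.2696  1.17   -1.269 ] grip 0.5847241478965917 F [-0.2937  0.689  -0.5464]
q [-0.4377  0.0507  0.1788  1.6927 -0.0099  1.399  -0.3392]
ROT total [-1.5758 -0.0007 -0.0004] rows 10 each [-0.158 -0.    -0.   ]
-> [ 0.589  -0.2175  0.22  ] tool cm [  4.04 -32.56   9.46] rows 6 each [ 0.67 -5.43  1.58]
-> [ 0.589  -0.2175  0.04  ] tool cm [18.  0.  0.] rows 3 each [6. 0. 0.]
-> [ 0.589  -0.2175  0.005 ] tool cm [3.5 0.  0. ] rows 1 each [3.5 0.  0. ]
```

Call:
{"api": "step_arm", "payload": {"increments": [0,0,0,-0.1576,0,0,0,0,0,-0.1576,0,0,0,0,0,-0.1576,0,0,0,0,0,-0.1576,0,0,0,0,0,-0.1576,0,0,0,0,0,-0.1576,0,0,0,0,0,-0.1576,0,0,0,0,0,-0.1576,0,0,0,0,0,-0.1576,0,0,0,0,0,-0.1576,0,0], "fingers": 65}}

```text
time: 19.27
position: [0.5194, 0.1164, 0.2598]
tool_rot: [0.053, 1.571, -0.053]
ft_force: [0.2, 0.6, -0.3]
grip_width: 0.652
```

Call:
{"api": "step_arm", "payload": {"increments": [0,-5.4,1.6,0,0,0,0,-5.4,1.6,0,0,0,0,-5.4,1.6,0,0,0,0,-5.4,1.6,0,0,0,0.5,-5.4,1.6,0,0,0,3.5,-5.5,1.5,0,0,0,5,0,0,0,0,0,5,0,0,0,0,0,0,0,0,0,0,0]}}

```text
time: 20.4
position: [0.5866, -0.2101, 0.1177]
tool_rot: [0.06, 1.58, -0.055]
ft_force: [-0.4, -0.2, -0.2]
grip_width: 0.651
```

Run:
```python
from h import *
plan(85.6,[(.589,-.2175,.04),(.589,-.2175,.005)])
```

```text
t 20.4 p [ 0.5866 -0.2101  0.1177] rot [ 0.0597  1.58   -0.0554] grip 0.6511748658450451 F [-0.3908 -0.1741 -0.2079]
q [-0.0174  0.3536  0.3929  1.6536 -0.1437  1.1735  1.9083]
ROT total [ 0.0036 -0.01   -0.0024] rows 1 each [ 0.004 -0.01  -0.002]
-> [ 0.589  -0.2175  0.04  ] tool cm [ 7.77 -0.72  0.29] rows 2 each [ 3.88 -0.36  0.15]
-> [ 0.589  -0.2175  0.005 ] tool cm [3.5 0.  0. ] rows 1 each [3.5 0.  0. ]
```

Call:
{"api": "step_arm", "payload": {"increments": [3,0,0,0,0,0,2.5,0,0,0,0,0,0,0,0,0,0,0,0,0,0,0,0,0]}}

```text
time: 20.9
position: [0.5911, -0.213, 0.0702]
tool_rot: [0.058, 1.567, -0.059]
ft_force: [-0.2, -0.1, 1.7]
grip_width: 0.653
```

Run:
```python
from h import *
plan(85.6,[(.589,-.2175,.04),(.589,-.2175,.004)])
c=cam('wrist');im=img('wrist','w9.png')
```

```text
t 20.9 p [ 0.5911 -0.213   0.0702] rot [ 0.058   1.5667 -0.0589] grip 0.6529465770105976 F [-0.1666 -0.0953  1.6827]
q [-0.0065  0.4011  0.3842  1.6951 -0.1677  1.0746  1.926 ]
ROT total [0.0023 0.0033 0.0004] rows 1 each [0.002 0.003 0.   ]
-> [ 0.589  -0.2175  0.04  ] tool cm [ 3.02 -0.47 -0.18] rows 1 each [ 3.02 -0.47 -0.18]
-> [ 0.589  -0.2175  0.004 ] tool cm [3.6 0.  0. ] rows 1 each [3.6 0.  0. ]
```

View pics/w9.png

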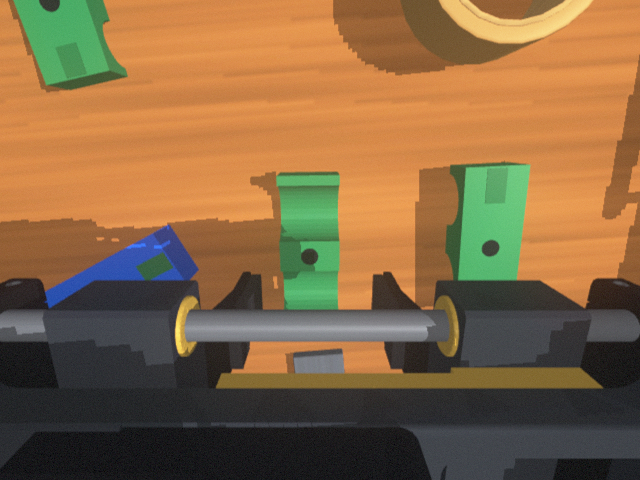

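Call:
{"api": "step_arm", "payload": {"increments": [2.5,-0.45,-0.2,0,0,0,2.5,0,0,0,0,0,1.2,0,0,0,0,0,0.4,0,0,0,0,0,0,0,0,0,0,0,0,0,0,0,0,0]}}

```text
time: 21.7
position: [0.5879, -0.2176, 0.0029]
tool_rot: [0.059, 1.568, -0.059]
ft_force: [0.4, 0.3, -0.3]
grip_width: 0.647
```

Call:
{"api": "step_arm", "payload": {"increments": [0,0,0,0,0,0,0,0,0,0,0,0,0,0,0,0,0,0,0,0,0,0,0,0], "fingers": 0, "force": 40}}

```text
time: 22.2
position: [0.5872, -0.2173, 0.0021]
tool_rot: [0.059, 1.57, -0.059]
ft_force: [-0.2, -0.2, 1.5]
grip_width: 0.43
```

Run:
```python
from h import *
plan(-4.65,[(.634,.186,.20)])
```

```text
t 22.2 p [ 0.5872 -0.2173  0.0021] rot [ 0.0592  1.5697 -0.0591] grip 0.4300967708876405 F [-0.2291 -0.2175  1.4635]
q [ 0.0175  0.4799  0.3666  1.742  -0.2041  0.957   1.9598]
ROT total [ 1.5766  0.0001 -0.0003] rows 10 each [ 0.158  0.    -0.   ]
-> [0.634 0.186 0.2  ] tool cm [-19.79   1.4  -40.58] rows 8 each [-2.47  0.17 -5.07]
```

Call:
{"api": "step_arm", "payload": {"increments": [-1.5,0,0,0,0,0,-4,0,0,0,0,0,-5,0,0,0,0,0,-5,0,0,0,0,0,-4.5,0,0,0,0,0,-2,0,0,0,0,0,0,0,0,0,0,0]}}

```text
time: 23.08
position: [0.5876, -0.2176, 0.223]
tool_rot: [0.059, 1.568, -0.059]
ft_force: [-0.3, -0.1, -1.8]
grip_width: 0.433
```

Call:
{"api": "step_arm", "payload": {"increments": [0,0,0,0.1576,0,0,0,0,0,0.1576,0,0,0,0,0,0.1576,0,0,0,0,0,0.1576,0,0,0,0,0,0.1576,0,0,0,0,0,0.1576,0,0,0,0,0,0.1576,0,0,0,0,0,0.1576,0,0,0,0,0,0.1576,0,0,0,0,0,0.158,0,0]}}

```text
time: 24.32
position: [0.5857, -0.2168, 0.2187]
tool_rot: [1.271, 1.171, -1.276]
ft_force: [-1.1, -0.1, -1.1]
grip_width: 0.436
```

Run:
```python
from h import *
plan(-4.65,[(.634,.1875,.21),(.634,.1875,.06)])
```

```text
t 24.325 p [ 0.5857 -0.2168  0.2187] rot [ 1.2707  1.1713 -1.2758] grip 0.4362814706887897 F [-1.1352 -0.0671 -1.0583]
q [-0.1922  0.3052  0.6269  1.541  -0.1802  1.3591  0.3653]
ROT total [-0.0051 -0.0006  0.0049] rows 1 each [-0.005 -0.001  0.005]
-> [0.634  0.1875 0.21  ] tool cm [  0.87   1.54 -40.69] rows 7 each [ 0.12  0.22 -5.81]
-> [0.634  0.1875 0.06  ] tool cm [15.  0.  0.] rows 3 each [5. 0. 0.]
```

Call:
{"api": "step_arm", "payload": {"increments": [0,0.2,-5.1,-0.005,0,0,0,0.2,-5.1,0,0,0,0,0.2,-5.1,0,0,0,0,0.2,-5.1,0,0,0,0,0.2,-5.1,0,0,0,0,0.2,-5.1,0,0,0,0,0.2,-5.1,0,0,0,0,0.14,-5,0,0,0,3,0,0,0,0,0,4,0,0,0,0,0,3,0,0,0,0,0,0,0,0,0,0,0]}}

```text
time: 25.82
position: [0.6298, 0.1863, 0.1162]
tool_rot: [1.257, 1.176, -1.274]
ft_force: [0.2, 0.4, -1.7]
grip_width: 0.436
```

Run:
```python
from h import *
plan(-4.65,[(.634,.1875,.10),(.634,.1875,.032)])
```

```text
t 25.825 p [0.6298 0.1863 0.1162] rot [ 1.2574  1.1762 -1.2739] grip 0.4364694977786331 F [ 0.2108  0.3799 -1.6583]
q [-0.6454  0.4269  0.4118  1.5654 -0.1777  1.197  -0.2758]
ROT total [0.0052 0.0045 0.0092] rows 1 each [0.005 0.005 0.009]
-> [0.634  0.1875 0.1   ] tool cm [ 1.62  0.41 -0.15] rows 1 each [ 1.62  0.41 -0.15]
-> [0.634  0.1875 0.032 ] tool cm [6.8 0.  0. ] rows 2 each [3.4 0.  0. ]
```

Call:
{"api": "step_arm", "payload": {"increments": [1,0.3,-0.1,0,0,0,0.5,0,0,0,0,0,0,0,0,0,0,0,0,0,0,0,0,0]}}

```text
time: 26.32
position: [0.637, 0.1882, 0.1076]
tool_rot: [1.266, 1.172, -1.264]
ft_force: [0.3, 0.5, -1.0]
grip_width: 0.435
```

Run:
```python
from h import *
plan(-4.65,[(.634,.1875,.07),(.634,.1875,.032)])
im=img('scene'); cv2.imwrite('pics/s10.png',cv2.resize(im[200:350,320:500,::-1],None,fx=4,fy=4))
```

```text
t 26.325 p [0.637  0.1882 0.1076] rot [ 1.2658  1.1719 -1.2638] grip 0.43533557659501704 F [ 0.2557  0.5403 -0.9987]
q [-0.6408  0.4409  0.4094  1.5647 -0.1856  1.1733 -0.2704]
ROT total [ 0.0052 -0.0006 -0.0011] rows 1 each [ 0.005 -0.001 -0.001]
-> [0.634  0.1875 0.07  ] tool cm [ 3.76 -0.29  0.09] rows 1 each [ 3.76 -0.29  0.09]
-> [0.634  0.1875 0.032 ] tool cm [3.8 0.  0. ] rows 1 each [3.8 0.  0. ]
```

View pics/s10.png

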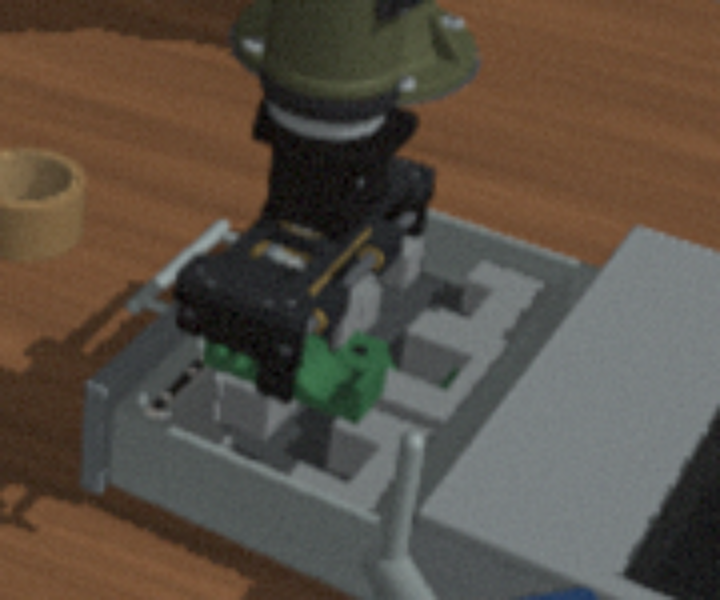

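Call:
{"api": "step_arm", "payload": {"increments": [0,-0.25,0.05,0.004,0,0,1,0,0,0,0,0,0,0,0,0,0,0,0,0,0,0,0,0]}}

```text
time: 26.88
position: [0.6339, 0.1877, 0.0966]
tool_rot: [1.267, 1.171, -1.268]
ft_force: [0.4, -0.0, -2.1]
grip_width: 0.433
```

Call:
{"api": "step_arm", "payload": {"increments": [2.5,0,0,0,0,0,1.5,0,0,0,0,0,1,0,0,0,0,0,0,0,0,0,0,0]}}

```text
time: 27.38
position: [0.6336, 0.1876, 0.0461]
tool_rot: [1.267, 1.171, -1.269]
ft_force: [-0.8, -0.0, -1.3]
grip_width: 0.437
```

Call:
{"api": "step_arm", "payload": {"increments": [0.8,0,0,0,0,0,0.5,0,0,0,0,0,0,0,0,0,0,0]}}

```text
time: 27.75
position: [0.6338, 0.1877, 0.0335]
tool_rot: [1.267, 1.171, -1.268]
ft_force: [0.1, 0.2, -1.2]
grip_width: 0.434
```

Call:
{"api": "step_arm", "payload": {"increments": [0.25,0,0,0,0,0,0,0,0,0,0,0]}}

```text
time: 28.0
position: [0.634, 0.1878, 0.0313]
tool_rot: [1.268, 1.17, -1.268]
ft_force: [0.6, -0.7, -1.8]
grip_width: 0.432
```

Call:
{"api": "step_arm", "payload": {"increments": [0.15,0,0,0,0,0,0,0,0,0,0,0]}}

```text
time: 28.25
position: [0.634, 0.1878, 0.0298]
tool_rot: [1.268, 1.17, -1.268]
ft_force: [-0.4, -0.2, -0.9]
grip_width: 0.431
```

Call:
{"api": "step_arm", "payload": {"increments": [0.1,0,0,0,0,0,0,0,0,0,0,0]}}

```text
time: 28.5
position: [0.6342, 0.1878, 0.0291]
tool_rot: [1.268, 1.17, -1.267]
ft_force: [-0.1, 0.4, -1.0]
grip_width: 0.434
```

Call:
{"api": "step_arm", "payload": {"increments": [0.1,0,0,0,0,0,0,0,0,0,0,0]}}

```text
time: 28.75
position: [0.6342, 0.1878, 0.029]
tool_rot: [1.268, 1.171, -1.267]
ft_force: [-3.0, -1.3, 5.4]
grip_width: 0.432
```

Call:
{"api": "step_arm", "payload": {"increments": [-0.1,0,0,0,0,0,0,0,0,0,0,0,0,0,0,0,0,0,0,0,0,0,0,0], "fingers": 58}}

```text
time: 29.25
position: [0.634, 0.1878, 0.0287]
tool_rot: [1.268, 1.17, -1.268]
ft_force: [0.2, 0.5, 0.2]
grip_width: 0.579
```

Call:
{"api": "step_arm", "payload": {"increments": [-2,0,0,0,0,0,-5,0,0,0,0,0,-5,0,0,0,0,0,-5,0,0,0,0,0,-4,-2,3,0,0,0,0,-3,5,0,0,0,0,0,0,0,0,0,0,0,0,0,0,0]}}

```text
time: 30.25
position: [0.5781, 0.1125, 0.2402]
tool_rot: [1.27, 1.17, -1.266]
ft_force: [-0.1, 0.4, -1.3]
grip_width: 0.577
```

Run:
```python
from h import *
c=cam('wrist'); img('wrist','w11.png'); t=img('top','t11.png'); ct=cam('top')
G={'top_m':(.59,-.102,-.03),'top_s':(.434,-.343,.13),'bottom_s':(.271,-.2888,.16)}
for n,g in G.items(): fit(t,ct,n,*g)
plan(-82,[(.39,-.2888,.26)])
```

```text
top_m fit [ 0.591  -0.1026] yaw -0.1 xor 0.087
top_s fit [ 0.4338 -0.3452] yaw 6.7 xor 0.08
bottom_s fit [ 0.2715 -0.2894] yaw 8.4 xor 0.101
t 30.35 p [0.5782 0.1135 0.2393] rot [ 1.2674  1.1712 -1.2657] grip 0.5769633015346394 F [ 0.0517  0.9205 -0.2068]
q [-0.6401  0.1898  0.4629  1.601  -0.0865  1.3703 -0.2454]
ROT total [ 1.353  -0.001  -0.0001] rows 8 each [ 0.169 -0.    -0.   ]
-> [ 0.39   -0.2888  0.26  ] tool cm [-2.07 37.22 24.24] rows 8 each [-0.26  4.65  3.03]
```

View pics/w11.png

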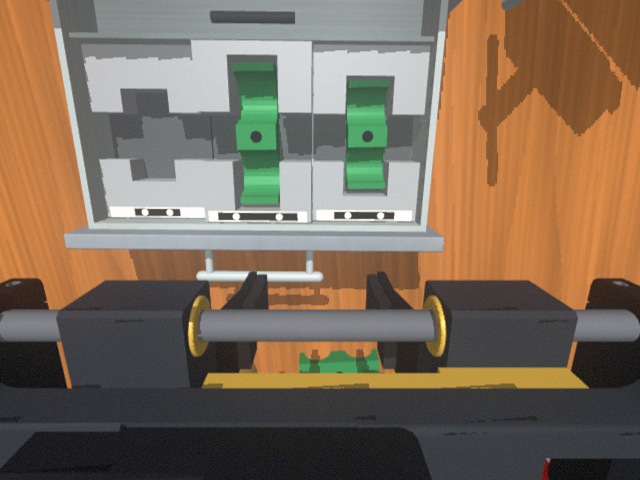

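bottom_m lies correctly at px (367,135). bottom_s is now at the edge of reach (r≈0.397), so I'll fit a simple arm model to the logged poses to see what grasp is feasible.

```bash
cat > fk.py <<'E'
from h import *
from scipy.optimize import least_squares
D=[([-1.1469,0.321,-0.0701,1.4505,0.0226,1.3708,-0.0569],[.259,.5962,.2226],[.3215,1.5467,-.3215]),
([-0.6347,0.1761,0.1637,1.5572,-0.0291,1.4099,1.0203],[.5323,.2554,.2599],[.0645,1.5693,-.0636]),
([-0.3997,0.1917,0.2605,1.9711,-0.0602,0.9866,1.3777],[.5146,.0573,.0573],[.0656,1.5707,-.0641]),
([-0.149,0.1447,0.5044,1.5985,-0.0708,1.4164,1.8514],[.5395,-.1951,.2656],[.064,1.5696,-.0638]),
([-0.0685,0.232,0.5399,2.0489,-0.1525,0.8963,2.0499],[.4456,-.2294,.0177],[.0591,1.5678,-.0599]),
([-0.3762,0.0169,0.2479,1.7711,-0.003,1.3568,-0.2083],[.5106,.0407,.2383],[1.266,1.1706,-1.2708]),
([-0.303,-0.022,0.3203,1.6888,0.0069,1.4752,-0.0624],[.5047,-.0373,.2986],[1.2664,1.172,-1.2683]),
([-0.5049,0.2067,0.1179,1.8046,-0.0269,1.1299,-0.458],[.528,.1945,.1208],[1.2693,1.1698,-1.2661]),
([0.0175,0.4799,0.3666,1.742,-0.2041,0.957,1.9598],[.5872,-.2173,.0021],[.0592,1.5697,-.0591]),
([-0.1922,0.3052,0.6269,1.541,-0.1802,1.3591,0.3653],[.5857,-.2168,.2187],[1.2707,1.1713,-1.2758]),
([-0.6408,0.4409,0.4094,1.5647,-0.1856,1.1733,-0.2704],[.637,.1882,.1076],[1.2658,1.1719,-1.2638]),
([-0.6401,0.1898,0.4629,1.601,-0.0865,1.3703,-0.2454],[.5782,.1135,.2393],[1.2674,1.1712,-1.2657])]
def rz(a): return R.from_euler('z',a).as_matrix()
def ry(a): return R.from_euler('y',a).as_matrix()
def fk(q,p,s):
    M=rz(s[0]*q[0]+p[0]); x=np.array([0,0,p[1]])
    M=M@ry(q[1])@rz(s[1]*q[2]); x=x+M@[p[2],0,p[3]]
    M=M@ry(q[3]); x=x+M@[p[4],0,0]; M=M@rz(s[2]*q[4]); x=x+M@[0,0,p[5]]
    M=M@ry(q[5]); x=x+M@[p[6],0,0]; M=M@rz(s[3]*q[6]+p[8]); x=x+M@[0,0,p[7]]
    T=np.stack([M[:,2],M[:,0],M[:,1]],1)
    return x,T
def solve():
    best=None
    import itertools
    for s in itertools.product((1,-1),repeat=4):
        def res(p):
            o=[]
            for q,x,r in D:
                X,T=fk(q,p,s); o+=list((X-x)*5); o+=list((T-R.from_rotvec(r).as_matrix()).ravel()*.5)
            return o
        for p8 in(0,1.57,3.1,-1.57):
            r=least_squares(res,[0,.35,0,.4,0,.4,0,.25,p8])
            if best is None or r.cost<best[0]: best=(r.cost,r.x,s)
    return best
E
python3 - <<'E'
from fk import *
import pickle
b=solve(); print(b); pickle.dump(b,open('fk.pkl','wb'))
for q,x,r in D: print((fk(q,b[1],b[2])[0]-x)*1000)
E
```

```text
(np.float64(0.0016003983646645217), array([-0.0439, -0.2096, -0.0023,  0.4657, -0.0056,  0.5107, -0.0076,
       -0.0868, -3.1855]), (-1, -1, -1, -1))
[3.3376 2.5367 1.2987]
[0.3257 0.5687 0.2942]
[1.8746 2.9885 0.1978]
[-3.2554  0.8708 -0.201 ]
[-0.9558  2.6483 -0.5683]
[0.5564 4.1533 0.2257]
[-1.2851  3.5506  0.1802]
[1.4003 2.2479 0.6904]
[ 0.2515 -2.3672 -0.4036]
[-1.9021 -2.0899 -1.1334]
[ 0.4165 -3.6358 -0.362 ]
[-2.4918 -1.3593 -0.2186]
```

Run:
```python
from fk import *
import pickle
_,p,s=pickle.load(open('fk.pkl','rb'))
lo=np.array([-2.86,-.3,-1.38,.06,-1.56,.09,-2.69]);hi=np.array([2.86,2.09,1.24,2.45,4.7,2.05,2.69])
def ik(x,yaw,q0):
    c,sn=np.cos(np.radians(yaw)),np.sin(np.radians(yaw)); T=np.array([[0,c,sn],[0,sn,-c],[-1,0,0]])
    def f(q):
        X,M=fk(q,p,s); return np.r_[(X-x)*10,(M-T).ravel(),(q-q0)*1e-3]
    r=least_squares(f,np.clip(q0,lo+.01,hi-.01),bounds=(lo,hi)); X,M=fk(r.x,p,s); return r.x,(X-x)*1000,np.abs(M-T).max()
for x in ([.2715,-.289],[.285,-.287],[.30,-.285],[.32,-.28]):
  for yaw in(98.5,-81.5):
    for z in(.004,.03,.15):
      best=min((ik(np.array(x+[z]),yaw,np.array([0.2+a,.2,b,2.2,-.2,.7,2 if yaw>0 else -1])) for a in(-.3,0,.3) for b in(-.3,.3,.8)),key=lambda t:np.linalg.norm(t[1])+t[2]*100)
      print(x,yaw,z,best[0],best[1].round(1),round(best[2],3))
```

```text
[0.2715, -0.289] 98.5 0.004 [ 0.2408  0.0227  0.5355  2.2877 -0.0156  0.8344  2.5058] [ 0.  0. -0.] 0.0
[0.2715, -0.289] 98.5 0.03 [ 0.2326 -0.0315  0.5344  2.2677  0.0205  0.9011  2.4732] [ 0. -0. -0.] 0.0
[0.2715, -0.289] 98.5 0.15 [ 0.468  -0.1914  0.2743  2.1352  0.0555  1.1913  2.4361] [ 0.  0. -0.] 0.0
[0.2715, -0.289] -81.5 0.004 [ 0.2384  0.0227  0.5379  2.2877 -0.0157  0.8344 -0.6357] [ 0. -0. -0.] 0.0
[0.2715, -0.289] -81.5 0.03 [ 0.2356 -0.0315  0.5314  2.2677  0.0203  0.9011 -0.6683] [ 0. -0. -0.] 0.0
[0.2715, -0.289] -81.5 0.15 [ 0.4818 -0.1907  0.2619  2.1352  0.0529  1.1912 -0.7028] [ 0. -0. -0.] 0.0
[0.285, -0.287] 98.5 0.004 [ 0.2306  0.0417  0.5209  2.2705 -0.028   0.8351  2.4891] [ 0.  0. -0.] 0.0
[0.285, -0.287] 98.5 0.03 [ 0.2208 -0.0112  0.5222  2.2508  0.0071  0.9005  2.4577] [ 0.  0. -0.] 0.0
[0.285, -0.287] 98.5 0.15 [ 0.4573 -0.1713  0.2619  2.1198  0.0476  1.1877  2.4169] [ 0.  0. -0.] 0.0
[0.285, -0.287] -81.5 0.004 [ 0.2264  0.0418  0.5252  2.2705 -0.0283  0.8351 -0.6523] [ 0. -0. -0.] 0.0
[0.285, -0.287] -81.5 0.03 [ 0.2222 -0.0112  0.5208  2.2508  0.007
[... 649 characters left out ...]
 -0.285] -81.5 0.15 [ 0.4567 -0.1478  0.2389  2.1016  0.0376  1.1839 -0.7435] [ 0. -0. -0.] 0.0
[0.32, -0.28] 98.5 0.004 [ 0.2035  0.0888  0.4847  2.2252 -0.0556  0.8386  2.4429] [ 0.  0. -0.] 0.0
[0.32, -0.28] 98.5 0.03 [ 0.1922  0.0391  0.4894  2.2061 -0.0234  0.9011  2.4149] [ 0.  0. -0.] 0.0
[0.32, -0.28] 98.5 0.15 [ 0.4295 -0.1205  0.2297  2.0789  0.0296  1.1802  2.3654] [ 0.  0. -0.] 0.0
[0.32, -0.28] -81.5 0.004 [ 0.1953  0.0892  0.4931  2.2252 -0.0567  0.8386 -0.6977] [ 0. -0. -0.] 0.0
[0.32, -0.28] -81.5 0.03 [ 0.4389  0.0356  0.239   2.2061 -0.0107  0.9009 -0.738 ] [ 0.  0. -0.] 0.0
[0.32, -0.28] -81.5 0.15 [ 0.4383 -0.1202  0.2215  2.0789  0.0285  1.1802 -0.7751] [ 0. -0. -0.] 0.0
```

Kinematically feasible. Go to bottom_s with the jaws at yaw -81°.

Run:
```python
from h import *
plan(-81,[(.40,-.2895,.22),(.272,-.2895,.10),(.272,-.2895,.003)])
```

```text
t 30.35 p [0.5782 0.1135 0.2393] rot [ 1.2674  1.1712 -1.2657] grip 0.5769633015346394 F [ 0.0517  0.9205 -0.2068]
q [-0.6401  0.1898  0.4629  1.601  -0.0865  1.3703 -0.2454]
ROT total [ 1.3355 -0.001  -0.0001] rows 8 each [ 0.167 -0.    -0.   ]
-> [ 0.4    -0.2895  0.22  ] tool cm [ 1.93 37.01 23.91] rows 8 each [0.24 4.63 2.99]
-> [ 0.272  -0.2895  0.1   ] tool cm [12.   -2.   12.64] rows 3 each [ 4.   -0.67  4.21]
-> [ 0.272  -0.2895  0.003 ] tool cm [9.7 0.  0. ] rows 2 each [4.85 0.   0.  ]
```

Call:
{"api": "step_arm", "payload": {"increments": [0,0,0,0.148,0,0,0,0,0,0.148,0,0,0,0,0,0.148,0,0,0,0,0,0.148,0,0,0,0,0,0.148,0,0,0,0,0,0.148,0,0,0,0,0,0.148,0,0,0,0,0,0.148,0,0,0,0,0,0.148,0,0,0,0,0,0,0,0], "fingers": 70}}

```text
time: 31.6
position: [0.5781, 0.1132, 0.2386]
tool_rot: [2.136, 0.173, -2.137]
ft_force: [-0.2, 0.4, 0.5]
grip_width: 0.699
```

Run:
```python
from h import *
plan(-81,[(.40,-.2895,.22),(.272,-.2895,.10),(.272,-.2895,.003)])
```

```text
t 31.6 p [0.5781 0.1132 0.2386] rot [ 2.1361  0.1729 -2.1369] grip 0.6993650090354976 F [-0.2086  0.3974  0.5495]
q [-0.7515  0.2005  0.5944  1.6051 -0.1133  1.3713 -1.5524]
ROT total [ 0.0051  0.0004 -0.0007] rows 1 each [ 0.005  0.    -0.001]
-> [ 0.4    -0.2895  0.22  ] tool cm [ 1.86 36.99 23.89] rows 8 each [0.23 4.62 2.99]
-> [ 0.272  -0.2895  0.1   ] tool cm [12.   -2.   12.64] rows 3 each [ 4.   -0.67  4.21]
-> [ 0.272  -0.2895  0.003 ] tool cm [9.7 0.  0. ] rows 2 each [4.85 0.   0.  ]
```

Call:
{"api": "step_arm", "payload": {"increments": [0.2,4.1,2.65,0.005,0,0,0.2,4.1,2.65,0,0,0,0.2,4.1,2.65,0,0,0,0.2,4.1,2.65,0,0,0,0.2,4.1,2.65,0,0,0,0.2,4.1,2.65,0,0,0,0.2,4.1,2.65,0,0,0,0.2,4.1,2.65,0,0,0,0.2,4.2,2.7,0,0,0,0,0,0,0,0,0,0,0,0,0,0,0]}}

```text
time: 32.98
position: [0.3993, -0.2896, 0.221]
tool_rot: [2.14, 0.168, -2.14]
ft_force: [-0.2, 0.4, -0.2]
grip_width: 0.699
```

Run:
```python
from h import *
t=img('top','t12.png'); fit(t,cam('top'),'bottom_s',.271,-.2888,.16)
plan(-81,[(.272,-.2895,.10),(.272,-.2895,.003)])
```

```text
t 33.025 p [ 0.3996 -0.2891  0.2209] rot [ 2.1395  0.169  -2.1394] grip 0.7020085988213062 F [0.1838 0.6267 0.5524]
q [-0.4261 -0.0708  0.9731  1.859   0.0602  1.3229 -0.8823]
ROT total [ 0.0004 -0.      0.0001] rows 1 each [ 0. -0.  0.]
-> [ 0.272  -0.2895  0.1   ] tool cm [12.09 -1.95 12.61] rows 3 each [ 4.03 -0.65  4.2 ]
-> [ 0.272  -0.2895  0.003 ] tool cm [9.7 0.  0. ] rows 2 each [4.85 0.   0.  ]
```

View pics/t12.png

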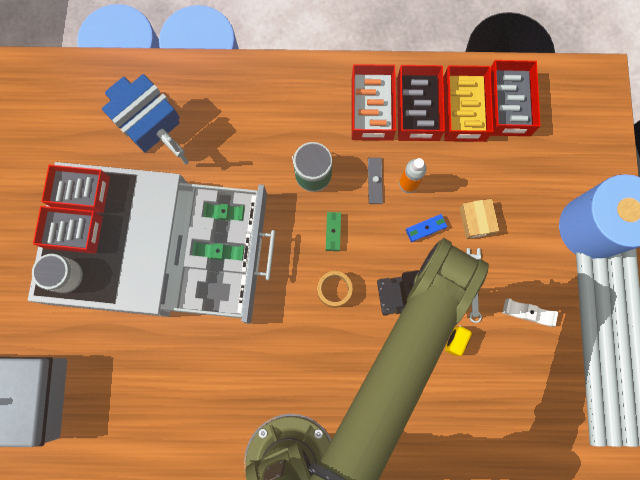

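Call:
{"api": "step_arm", "payload": {"increments": [3,-0.5,3.15,0,0,0,3,-0.5,3.15,0,0,0,3,-0.5,3.15,0,0,0,3,-0.45,3.15,0,0,0,0,0,0,0,0,0,0,0,0,0,0,0]}}

```text
time: 33.78
position: [0.2726, -0.2902, 0.1016]
tool_rot: [2.141, 0.166, -2.138]
ft_force: [0.8, -0.7, 0.3]
grip_width: 0.699
```

Run:
```python
from h import *
plan(-81,[(.272,-.2895,.03),(.272,-.2895,.003)])
img('wrist','w13.png'); img('scene','s13.png')
```

```text
t 33.775 p [ 0.2726 -0.2902  0.1016] rot [ 2.1412  0.1663 -2.1381] grip 0.6989829838376884 F [ 0.7693 -0.7355  0.273 ]
q [-0.265  -0.2745  0.9242  2.2096  0.2437  1.1103 -0.8835]
ROT total [-0.0009 -0.0014 -0.0011] rows 1 each [-0.001 -0.001 -0.001]
-> [ 0.272  -0.2895  0.03  ] tool cm [ 7.16 -0.08  0.05] rows 2 each [ 3.58 -0.04  0.02]
-> [ 0.272  -0.2895  0.003 ] tool cm [2.7 0.  0. ] rows 1 each [2.7 0.  0. ]
```

View pics/w13.png

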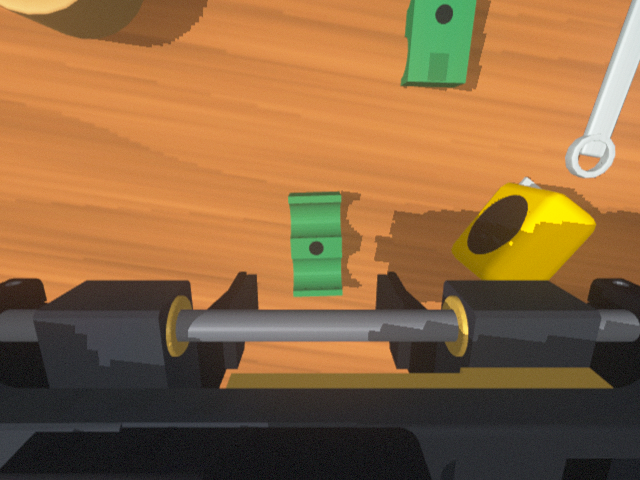

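View pics/s13.png

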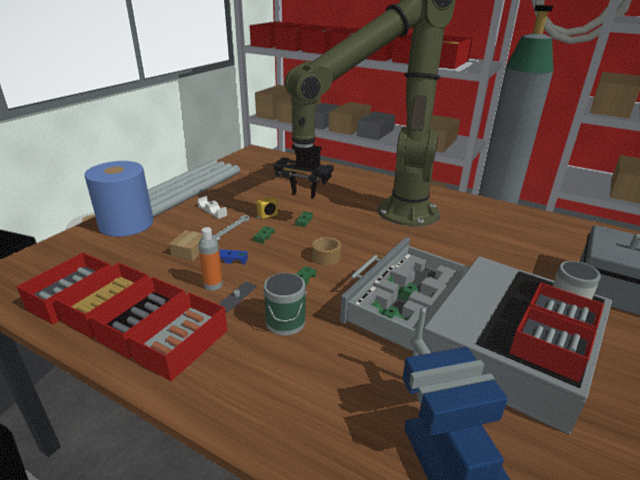

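Run:
```python
from h import *
w=cv2.imread('pics/w13.png')[:,:,::-1].copy(); x=fit(w,cam('wrist'),'bottom_s',.272,-.289,.16)
plan(-81,[(x[0],x[1],.03)])
```

```text
bottom_s fit [ 0.2698 -0.2911] yaw 11.0 xor 0.04
t 33.875 p [ 0.2729 -0.2907  0.1019] rot [ 2.1411  0.1654 -2.1377] grip 0.6982307862611665 F [0.3949 0.4767 0.8883]
q [-0.2655 -0.2741  0.9246  2.2086  0.2439  1.1104 -0.8836]
ROT total [-0.001  -0.0015 -0.0019] rows 1 each [-0.001 -0.001 -0.002]
-> [ 0.2698 -0.2911  0.03  ] tool cm [ 7.19 -0.01  0.31] rows 2 each [ 3.6  -0.    0.16]
```

Call:
{"api": "step_arm", "payload": {"increments": [2.5,0,0.1,-0.017,0,0,2.5,0,0.1,0,0,0,2.5,0,0,0,0,0,1.3,0,0,0,0,0,0.7,0,0,0,0,0,0,0,0,0,0,0,0,0,0,0,0,0]}}

```text
time: 34.75
position: [0.2701, -0.2911, 0.0064]
tool_rot: [2.132, 0.183, -2.13]
ft_force: [0.1, -0.5, 0.1]
grip_width: 0.704
```

Run:
```python
from h import *
plan(-80,[(.2705,-.291,.003)])
```

```text
t 34.75 p [ 0.2701 -0.2911  0.0064] rot [ 2.1317  0.1827 -2.1304] grip 0.704172833289834 F [ 0.0665 -0.5354  0.0921]
q [-0.3556 -0.0011  1.1337  2.3013  0.0016  0.8396 -0.6217]
ROT total [-0.0025 -0.0005 -0.001 ] rows 1 each [-0.003 -0.001 -0.001]
-> [ 0.2705 -0.291   0.003 ] tool cm [ 0.34  0.   -0.04] rows 1 each [ 0.34  0.   -0.04]
```

Call:
{"api": "step_arm", "payload": {"increments": [0.35,0,0,0,0,0,0,0,0,0,0,0]}}

```text
time: 35.0
position: [0.2692, -0.2906, 0.0023]
tool_rot: [2.132, 0.183, -2.132]
ft_force: [-0.0, -0.5, 0.4]
grip_width: 0.704
```

Call:
{"api": "step_arm", "payload": {"increments": [0,0,0,0,0,0,0,0,0,0,0,0,0,0,0,0,0,0,0,0,0,0,0,0], "fingers": 0, "force": 40}}

```text
time: 35.5
position: [0.2692, -0.2907, 0.0024]
tool_rot: [2.132, 0.183, -2.132]
ft_force: [-0.1, -0.8, 0.0]
grip_width: 0.429
```

Call:
{"api": "step_arm", "payload": {"increments": [-1.5,0,0,0,0,0,-3,0,0,0,0,0,-4,0,0,0,0,0,-3,0,-3,0,0,0,-4,0,-4,0,0,0,-4,0,-4,0,0,0,-3,0,-4,0,0,0,0,0,0,0,0,0,0,0,0,0,0,0]}}

```text
time: 36.62
position: [0.416, -0.2653, 0.2266]
tool_rot: [2.13, 0.183, -2.134]
ft_force: [-0.7, -0.4, -1.3]
grip_width: 0.433
```

Run:
```python
from h import *
plan(-4.65,[(.421,.205,.22)])
img('wrist','w14.png')
```

```text
t 36.625 p [ 0.416  -0.2653  0.2266] rot [ 2.1302  0.1825 -2.1345] grip 0.43264242160546074 F [-0.6584 -0.4237 -1.2941]
q [-0.45   -0.0681  0.9385  1.8483  0.0575  1.3357 -0.9262]
ROT total [-1.319   0.0015  0.0016] rows 8 each [-0.165  0.     0.   ]
-> [0.421 0.205 0.22 ] tool cm [  0.66  -3.31 -46.92] rows 8 each [ 0.08 -0.41 -5.86]
```

View pics/w14.png

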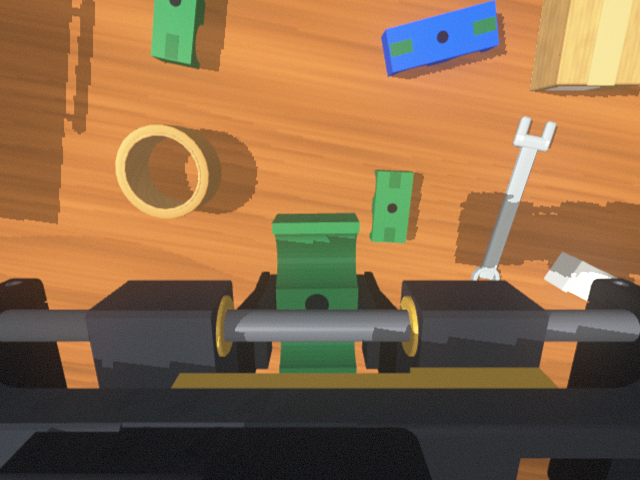

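Call:
{"api": "step_arm", "payload": {"increments": [0,0,0,-0.1465,0,0,0,0,0,-0.1465,0,0,0,0,0,-0.1465,0,0,0,0,0,-0.1465,0,0,0,0,0,-0.1465,0,0,0,0,0,-0.1465,0,0,0,0,0,-0.1465,0,0,0,0,0,-0.1465,0,0,0,0,0,-0.147,0,0,0,0,0,0,0,0]}}

```text
time: 37.92
position: [0.4156, -0.2654, 0.2266]
tool_rot: [1.272, 1.17, -1.27]
ft_force: [0.4, -0.1, -0.4]
grip_width: 0.433
```

Call:
{"api": "step_arm", "payload": {"increments": [0,-0.3,-4.6,0,0,0,0,-0.3,-4.6,0,0,0,0,-0.3,-4.6,0,0,0,0,-0.3,-4.6,0,0,0,0,-0.3,-4.6,0,0,0,0,-0.3,-4.6,0,0,0,0,-0.3,-4.6,0,0,0,0,-0.3,-4.6,0,0,0,0,-0.3,-4.6,0,0,0,0,-0.5,-5,0,0,0,0,0,0,0,0,0,0,0,0,0,0,0]}}

```text
time: 39.42
position: [0.4224, 0.1986, 0.2269]
tool_rot: [1.269, 1.168, -1.271]
ft_force: [-0.2, -0.7, -1.5]
grip_width: 0.435
```

Run:
```python
from h import *
plan(-4.65,[(.421,.204,.1),(.421,.204,.03)])
```

```text
t 39.425 p [0.4224 0.1986 0.2269] rot [ 1.2692  1.1681 -1.2713] grip 0.4346312899969061 F [-0.2459 -0.6788 -1.5316]
q [-0.8436 -0.0863  0.3287  1.8879  0.0294  1.3365 -0.6062]
ROT total [-0.0022  0.0012  0.0005] rows 1 each [-0.002  0.001  0.   ]
-> [0.421 0.204 0.1  ] tool cm [12.69 -0.18 -0.52] rows 3 each [ 4.23 -0.06 -0.17]
-> [0.421 0.204 0.03 ] tool cm [7. 0. 0.] rows 2 each [3.5 0.  0. ]
```

Call:
{"api": "step_arm", "payload": {"increments": [2,-0.1,-0.25,-0.002,0,0,3.5,-0.08,-0.25,0,0,0,3.5,0,0,0,0,0,2.5,0,0,0,0,0,1.5,0,0,0,0,0,0,0,0,0,0,0,0,0,0,0,0,0]}}

```text
time: 40.3
position: [0.422, 0.2051, 0.0985]
tool_rot: [1.269, 1.17, -1.266]
ft_force: [-0.3, 0.8, -0.6]
grip_width: 0.431
```

Run:
```python
from h import *
plan(-4.65,[(.421,.204,.1),(.421,.204,.0295)])
im=img('scene'); cv2.imwrite('pics/s15.png',cv2.resize(im[200:350,320:500,::-1],None,fx=4,fy=4))
```

```text
t 40.3 p [0.422  0.2051 0.0985] rot [ 1.2695  1.17   -1.2659] grip 0.43137326292816897 F [-0.2668  0.82   -0.5535]
q [-0.839   0.0332  0.3375  2.0484 -0.0128  1.0598 -0.5754]
ROT total [ 0.0013 -0.0013 -0.0016] rows 1 each [ 0.001 -0.001 -0.002]
-> [0.421 0.204 0.1  ] tool cm [-0.15 -0.1   0.11] rows 1 each [-0.15 -0.1   0.11]
-> [0.421  0.204  0.0295] tool cm [7.05 0.   0.  ] rows 2 each [3.53 0.   0.  ]
```

View pics/s15.png

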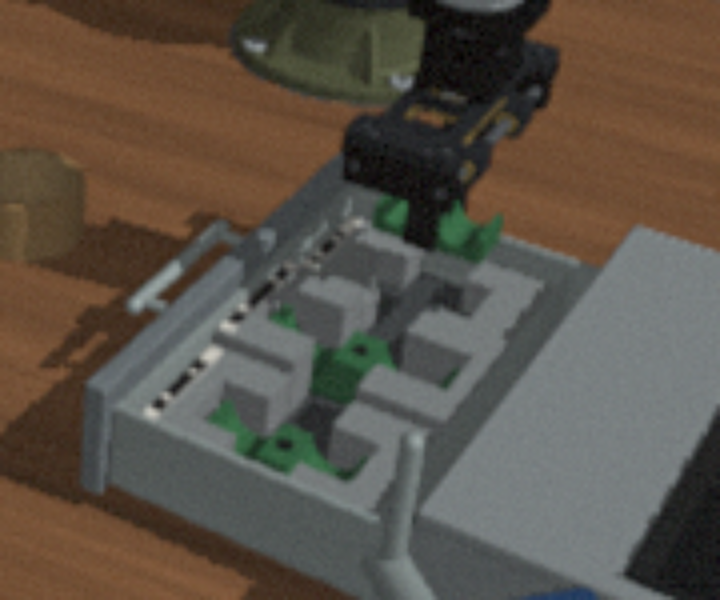

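Call:
{"api": "step_arm", "payload": {"increments": [2,-0.1,0.05,0,0,0,2,0,0,0,0,0,1.5,0,0,0,0,0,0.7,0,0,0,0,0,0,0,0,0,0,0,0,0,0,0,0,0]}}

```text
time: 41.1
position: [0.4205, 0.2047, 0.0359]
tool_rot: [1.268, 1.171, -1.266]
ft_force: [0.1, -0.3, -1.1]
grip_width: 0.435
```

Call:
{"api": "step_arm", "payload": {"increments": [0.4,0,0,0,0,0,0,0,0,0,0,0]}}

```text
time: 41.35
position: [0.4204, 0.2048, 0.0315]
tool_rot: [1.268, 1.171, -1.266]
ft_force: [0.8, 1.1, -1.3]
grip_width: 0.435
```

Call:
{"api": "step_arm", "payload": {"increments": [0.2,0,0,0,0,0,0,0,0,0,0,0]}}

```text
time: 41.6
position: [0.4204, 0.2047, 0.0294]
tool_rot: [1.268, 1.171, -1.266]
ft_force: [2.2, 1.3, -0.6]
grip_width: 0.432
```

Call:
{"api": "step_arm", "payload": {"increments": [0.1,0,0,0,0,0,0,0,0,0,0,0]}}

```text
time: 41.85
position: [0.4205, 0.2047, 0.0294]
tool_rot: [1.268, 1.171, -1.267]
ft_force: [-1.3, -1.2, 7.6]
grip_width: 0.433
```

Call:
{"api": "step_arm", "payload": {"increments": [0.1,0,0,0,0,0,0,0,0,0,0,0]}}

```text
time: 42.1
position: [0.4205, 0.2053, 0.0293]
tool_rot: [1.268, 1.172, -1.266]
ft_force: [-3.1, -1.4, 15.5]
grip_width: 0.431
```

Floor contact. Release, lift and look again.

Call:
{"api": "step_arm", "payload": {"increments": [-0.15,0,0,0,0,0,0,0,0,0,0,0,0,0,0,0,0,0,0,0,0,0,0,0], "fingers": 58}}

```text
time: 42.6
position: [0.4198, 0.2044, 0.0286]
tool_rot: [1.267, 1.171, -1.268]
ft_force: [0.2, 0.1, -0.3]
grip_width: 0.577
```

Call:
{"api": "step_arm", "payload": {"increments": [-2,0,0,0,0,0,-5,0,0,0,0,0,-5,0,0,0,0,0,-4,2,3,0,0,0,-3,4,4,0,0,0,0,3,3,0,0,0,0,0,0,0,0,0,0,0,0,0,0,0]}}

```text
time: 43.6
position: [0.5004, 0.0994, 0.2175]
tool_rot: [1.266, 1.172, -1.268]
ft_force: [-1.1, 1.2, -0.7]
grip_width: 0.585
```

Run:
```python
from h import *
import pickle
c=cam('wrist'); w=img('wrist','w16.png'); t=img('top','t16.png'); ct=cam('top')
for n,g in {'top_m':(.59,-.102,-.03),'top_s':(.434,-.343,.13)}.items(): fit(t,ct,n,*g)
for n,g in {'bottom_s':(.421,.205,1.49),'bottom_l':(.527,.195,1.49),'bottom_m':(.634,.186,1.49)}.items(): fit(w,c,n,*g,z0=.027)
plan(97.3,[(.434,-.346,.24),(.434,-.346,.05)])
```

```text
top_m fit [ 0.5909 -0.1016] yaw -1.2 xor 0.098
top_s fit [ 0.4334 -0.3448] yaw 7.1 xor 0.1
bottom_s fit [0.4207 0.2064] yaw 87.0 xor 0.027
bottom_l fit [0.527  0.1961] yaw 85.9 xor 0.015
bottom_m fit [0.6353 0.188 ] yaw 86.4 xor 0.06
t 43.7 p [0.5001 0.1002 0.2176] rot [ 1.2649  1.173  -1.2663] grip 0.580337944275102 F [-1.1543 -0.0377  0.5905]
q [-0.7246  0.0161  0.4837  1.8148 -0.0082  1.3137 -0.3154]
ROT total [-1.7748 -0.0012  0.0009] rows 11 each [-0.161 -0.     0.   ]
-> [ 0.434 -0.346  0.24 ] tool cm [ -2.24 -43.41 -12.23] rows 8 each [-0.28 -5.43 -1.53]
-> [ 0.434 -0.346  0.05 ] tool cm [19.  0.  0.] rows 4 each [4.75 0.   0.  ]
```

View pics/w16.png

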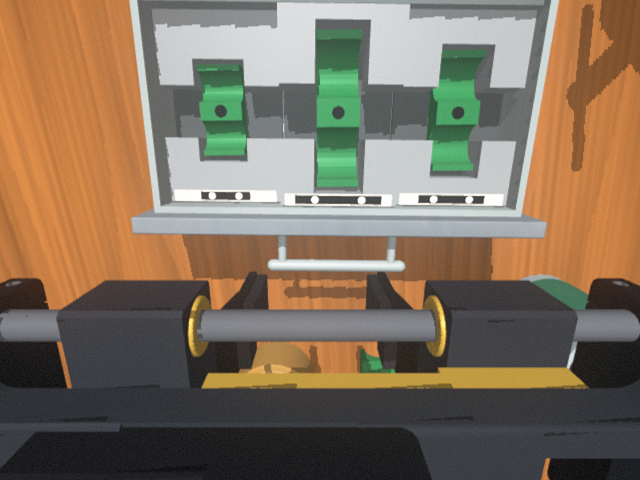

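All three bottoms are seated: px (221,111), (338,113), (458,112). Next is top_s.

Call:
{"api": "step_arm", "payload": {"increments": [0,0,0,0.152,0,0,0,0,0,0.152,0,0,0,0,0,0.152,0,0,0,0,0,0.152,0,0,0,0,0,0.152,0,0,0,0,0,0.152,0,0,0,0,0,0.152,0,0,0,0,0,0.152,0,0,0,0,0,0.152,0,0,0,0,0,0,0,0], "fingers": 70}}

```text
time: 44.95
position: [0.5004, 0.1, 0.2179]
tool_rot: [2.155, 0.138, -2.156]
ft_force: [-0.6, 0.7, -0.1]
grip_width: 0.697
```

Run:
```python
from h import *
plan(-82.9,[(.4,-.345,.22),(.434,-.3455,.09)])
```

```text
t 44.95 p [0.5004 0.1    0.2179] rot [ 2.1551  0.1381 -2.156 ] grip 0.6965793951514412 F [-0.5867  0.6954 -0.0795]
q [-0.7365  0.0155  0.4962  1.8147 -0.008   1.3136 -1.6814]
ROT total [0.0038 0.0004 0.0003] rows 1 each [0.004 0.    0.   ]
-> [ 0.4   -0.345  0.22 ] tool cm [-0.21 42.91 15.46] rows 8 each [-0.03  5.36  1.93]
-> [ 0.434  -0.3455  0.09  ] tool cm [13.    0.47 -3.37] rows 3 each [ 4.33  0.16 -1.12]
```

Call:
{"api": "step_arm", "payload": {"increments": [0,4.29,1.55,0.004,0,0,0,4.29,1.55,0,0,0,0,4.29,1.55,0,0,0,0,4.29,1.55,0,0,0,0,4.29,1.55,0,0,0,0,4.29,1.55,0,0,0,0,4.29,1.55,0,0,0,0,4.29,1.55,0,0,0,0,4.29,1.55,0,0,0,0,4.29,1.55,0,0,0,0,0,0,0,0,0,0,0,0,0,0,0]}}

```text
time: 46.45
position: [0.3991, -0.3445, 0.2178]
tool_rot: [2.158, 0.134, -2.159]
ft_force: [0.9, 0.3, -0.8]
grip_width: 0.697
```

Run:
```python
from h import *
w=img('wrist','w17.png'); x=fit(w,cam('wrist'),'top_s',.434,-.345,.13)
plan(-82.9,[(.434,-.3455,.09),(.434,-.3455,.003)])
```

```text
top_s fit [ 0.4345 -0.3447] yaw 7.3 xor 0.041
t 46.5 p [ 0.3994 -0.344   0.2178] rot [ 2.1582  0.1349 -2.1581] grip 0.6978954985562618 F [ 0.0839  0.9166 -0.7099]
q [-0.3257  0.0755  1.0446  1.7898 -0.0684  1.3152 -0.7121]
ROT total [-0.0003 -0.0001  0.0012] rows 1 each [-0.    -0.     0.001]
-> [ 0.434  -0.3455  0.09  ] tool cm [12.78  0.57 -3.41] rows 3 each [ 4.26  0.19 -1.14]
-> [ 0.434  -0.3455  0.003 ] tool cm [8.7 0.  0. ] rows 2 each [4.35 0.   0.  ]
```

View pics/w17.png

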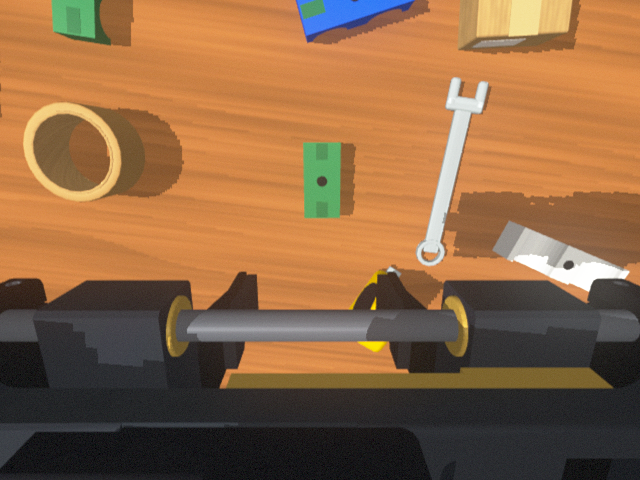

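Call:
{"api": "step_arm", "payload": {"increments": [2,0.3,-1.75,0,0,0,4,0.25,-1.75,0,0,0,4.5,0,0,0,0,0,4.5,0,0,0,0,0,3.5,0,0,0,0,0,1.5,0,0,0,0,0,0,0,0,0,0,0,0,0,0,0,0,0]}}

```text
time: 47.5
position: [0.4354, -0.3474, 0.0196]
tool_rot: [2.161, 0.129, -2.156]
ft_force: [0.4, -0.9, 0.2]
grip_width: 0.7
```

Run:
```python
from h import *
plan(-82.9,[(.4344,-.345,.003)])
```

```text
t 47.5 p [ 0.4354 -0.3474  0.0196] rot [ 2.1613  0.1293 -2.156 ] grip 0.6996151249204114 F [ 0.4412 -0.944   0.2225]
q [-0.1347  0.4441  0.9095  1.9238 -0.4234  0.9745 -0.4783]
ROT total [-0.0032 -0.0024 -0.0012] rows 1 each [-0.003 -0.002 -0.001]
-> [ 0.4344 -0.345   0.003 ] tool cm [ 1.66 -0.25  0.07] rows 1 each [ 1.66 -0.25  0.07]
```

Call:
{"api": "step_arm", "payload": {"increments": [0.9,-0.2,0.08,0,0,0,0.6,0,0,0,0,0,0,0,0,0,0,0,0,0,0,0,0,0]}}

```text
time: 48.0
position: [0.433, -0.3452, 0.0032]
tool_rot: [2.16, 0.129, -2.16]
ft_force: [0.9, -0.0, 0.6]
grip_width: 0.702
```

Call:
{"api": "step_arm", "payload": {"increments": [0,0,0,0,0,0,0,0,0,0,0,0,0,0,0,0,0,0,0,0,0,0,0,0], "fingers": 0, "force": 40}}

```text
time: 48.5
position: [0.4331, -0.3451, 0.0032]
tool_rot: [2.16, 0.13, -2.159]
ft_force: [0.4, -0.3, 1.3]
grip_width: 0.434
```

Call:
{"api": "step_arm", "payload": {"increments": [-1.5,0,0,0,0,0,-3,0,0,0,0,0,-4.5,0,0,0,0,0,-4.5,0,0,0,0,0,-4.5,0,0,0,0,0,-3,0,0,0,0,0,0,0,0,0,0,0]}}

```text
time: 49.38
position: [0.434, -0.3463, 0.2161]
tool_rot: [2.164, 0.127, -2.153]
ft_force: [-0.1, 0.0, -0.3]
grip_width: 0.433
```

Run:
```python
from h import *
plan(-4.65,[(.421,.204,.22)])
img('wrist','w18.png')
```

```text
t 49.375 p [ 0.434  -0.3463  0.2161] rot [ 2.1644  0.1271 -2.1533] grip 0.4333794201134444 F [-0.0792  0.0437 -0.3467]
q [-0.3186  0.1831  1.0646  1.7334 -0.1677  1.3171 -0.6709]
ROT total [-1.3701 -0.0027 -0.0053] rows 9 each [-0.152 -0.    -0.001]
-> [0.421 0.204 0.22 ] tool cm [ -0.39  -5.76 -54.75] rows 10 each [-0.04 -0.58 -5.47]
```

View pics/w18.png

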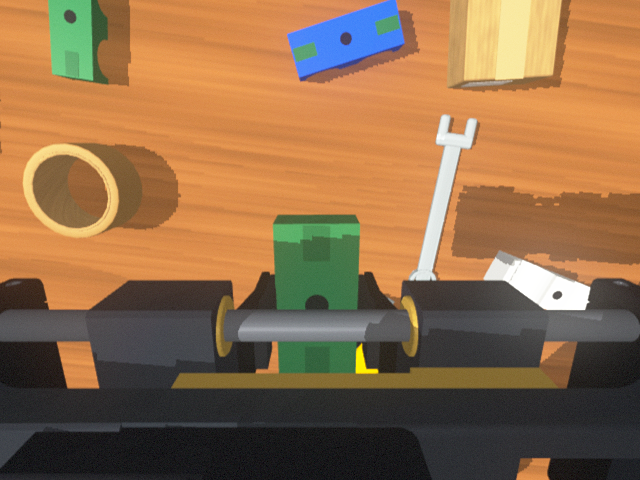

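Call:
{"api": "step_arm", "payload": {"increments": [0,0,0,-0.152,0,0,0,0,0,-0.152,0,0,0,0,0,-0.152,0,0,0,0,0,-0.152,0,0,0,0,0,-0.152,0,0,0,0,0,-0.152,0,0,0,0,0,-0.152,0,0,0,0,0,-0.152,0,0,0,0,0,-0.152,0,0,0,0,0,0,0,0]}}

```text
time: 50.68
position: [0.4322, -0.3446, 0.2117]
tool_rot: [1.271, 1.17, -1.273]
ft_force: [0.0, 0.5, -1.3]
grip_width: 0.432
```

Call:
{"api": "step_arm", "payload": {"increments": [0,-0.52,-4.9,0,0,0,0,-0.52,-4.9,0,0,0,0,-0.52,-4.9,0,0,0,0,-0.52,-4.9,0,0,0,0,-0.52,-4.9,0,0,0,0,-0.52,-4.9,0,0,0,0,-0.52,-4.9,0,0,0,0,-0.52,-4.9,0,0,0,0,-0.52,-4.9,0,0,0,0,-0.52,-4.9,0,0,0,0,-0.5,-5,0,0,0,0,0,0,0,0,0]}}

```text
time: 52.18
position: [0.4194, 0.2016, 0.2119]
tool_rot: [1.266, 1.172, -1.269]
ft_force: [-0.7, -0.9, -1.2]
grip_width: 0.433
```

Run:
```python
from h import *
plan(-4.65,[(.4203,.2045,.1),(.4203,.2045,.05)])
```

```text
t 52.175 p [0.4194 0.2016 0.2119] rot [ 1.2657  1.1719 -1.2688] grip 0.43315226523939543 F [-0.6799 -0.916  -1.1522]
q [-0.7246 -0.0726  0.2104  1.9087  0.0151  1.3059 -0.5976]
ROT total [0.0023 0.0006 0.0019] rows 1 each [0.002 0.001 0.002]
-> [0.4203 0.2045 0.1   ] tool cm [11.19  0.07 -0.3 ] rows 2 each [ 5.6   0.03 -0.15]
-> [0.4203 0.2045 0.05  ] tool cm [5. 0. 0.] rows 1 each [5. 0. 0.]
```

Call:
{"api": "step_arm", "payload": {"increments": [2.5,0.04,-0.1,0,0,0,3.5,0,0,0,0,0,3.5,0,0,0,0,0,2,0,0,0,0,0,0.5,0,0,0,0,0,0,0,0,0,0,0,0,0,0,0,0,0]}}

```text
time: 53.05
position: [0.4222, 0.1989, 0.0942]
tool_rot: [1.272, 1.168, -1.269]
ft_force: [0.3, 0.5, -0.9]
grip_width: 0.429
```

Run:
```python
from h import *
plan(-4.65,[(.4203,.2045,.05)])
im=img('scene'); cv2.imwrite('pics/s19.png',cv2.resize(im[200:350,320:500,::-1],None,fx=4,fy=4))
```

```text
t 53.05 p [0.4222 0.1989 0.0942] rot [ 1.2721  1.1681 -1.2689] grip 0.4290002905412978 F [ 0.3239  0.496  -0.9379]
q [-0.7156  0.0356  0.223   2.0544 -0.0092  1.0505 -0.5718]
ROT total [-0.0025 -0.0011 -0.0015] rows 1 each [-0.002 -0.001 -0.002]
-> [0.4203 0.2045 0.05  ] tool cm [ 4.42 -0.23 -0.54] rows 1 each [ 4.42 -0.23 -0.54]
```

View pics/s19.png

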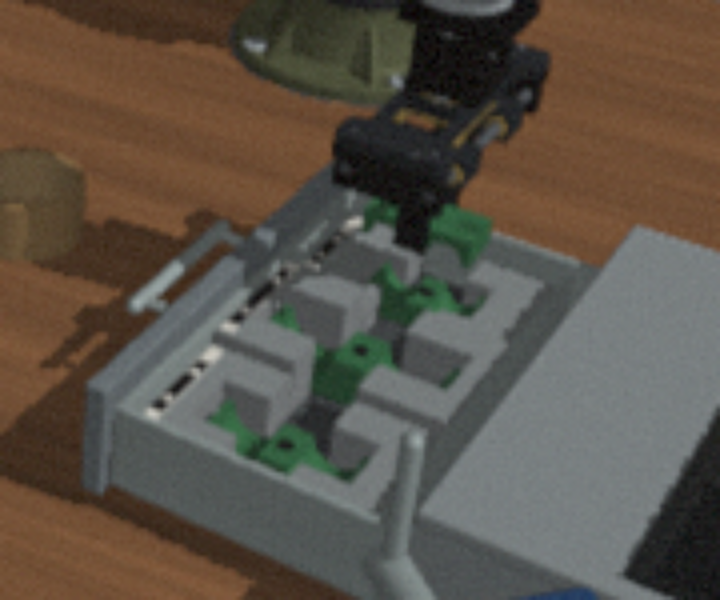

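Call:
{"api": "step_arm", "payload": {"increments": [0.5,-0.2,-0.5,-0.002,0,0,1,0,0,0,0,0,0.5,0,0,0,0,0,0,0,0,0,0,0,0,0,0,0,0,0]}}

```text
time: 53.72
position: [0.42, 0.2039, 0.0732]
tool_rot: [1.269, 1.17, -1.269]
ft_force: [0.0, 0.4, -0.5]
grip_width: 0.429
```

Run:
```python
from h import *
plan(-4.65,[(.4203,.2045,.05)])
```

```text
t 53.725 p [0.42   0.2039 0.0732] rot [ 1.2687  1.1697 -1.2685] grip 0.4286488835396589 F [ 0.0048  0.3639 -0.5176]
q [-0.72    0.0645  0.2182  2.0726 -0.0165  1.0059 -0.5745]
ROT total [ 0.0001 -0.0001 -0.0001] rows 1 each [ 0. -0. -0.]
-> [0.4203 0.2045 0.05  ] tool cm [ 2.32  0.03 -0.06] rows 1 each [ 2.32  0.03 -0.06]
```

Call:
{"api": "step_arm", "payload": {"increments": [1,0,-0.06,0,0,0,0.8,0,0,0,0,0,0,0,0,0,0,0,0,0,0,0,0,0]}}

```text
time: 54.22
position: [0.42, 0.2043, 0.0551]
tool_rot: [1.268, 1.17, -1.269]
ft_force: [1.5, 0.1, -1.3]
grip_width: 0.429
```

Call:
{"api": "step_arm", "payload": {"increments": [0.3,0,0,0,0,0,0,0,0,0,0,0]}}

```text
time: 54.48
position: [0.42, 0.2046, 0.0522]
tool_rot: [1.269, 1.17, -1.268]
ft_force: [1.6, 1.0, -0.9]
grip_width: 0.433
```

Call:
{"api": "step_arm", "payload": {"increments": [0.15,0,0,0,0,0,0,0,0,0,0,0]}}

```text
time: 54.72
position: [0.42, 0.2046, 0.0507]
tool_rot: [1.269, 1.17, -1.268]
ft_force: [1.1, -0.2, -1.2]
grip_width: 0.43
```

Call:
{"api": "step_arm", "payload": {"increments": [0.1,0,0,0,0,0,0,0,0,0,0,0]}}

```text
time: 54.98
position: [0.42, 0.2046, 0.0501]
tool_rot: [1.269, 1.17, -1.268]
ft_force: [-0.3, -0.8, 4.7]
grip_width: 0.432
```

Contact at the expected height of 0.050. Release, lift and inspect.

Call:
{"api": "step_arm", "payload": {"increments": [0,0,0,0,0,0,0,0,0,0,0,0,0,0,0,0,0,0,0,0,0,0,0,0], "fingers": 58}}

```text
time: 55.48
position: [0.4198, 0.2045, 0.0495]
tool_rot: [1.268, 1.17, -1.269]
ft_force: [0.5, 0.6, -0.7]
grip_width: 0.575
```

Call:
{"api": "step_arm", "payload": {"increments": [-1.5,0,0,0,0,0,-3,0,0,0,0,0,-5,0,0,0,0,0,-4,2,3,0,0,0,-3,4,4,0,0,0,0,3,3,0,0,0,0,0,0,0,0,0,0,0,0,0,0,0]}}

```text
time: 56.48
position: [0.5002, 0.0993, 0.2143]
tool_rot: [1.269, 1.171, -1.268]
ft_force: [0.0, 0.7, -0.1]
grip_width: 0.58
```

Run:
```python
from h import *
c=cam('wrist'); w=img('wrist','w20.png'); t=img('top','t20.png'); ct=cam('top')
for n,g in {'top_m':(.59,-.102,-.03)}.items(): fit(t,ct,n,*g)
fit(w,c,'top_s',.421,.205,1.49,z0=.047)
for n,g in {'bottom_l':(.527,.195,1.49),'bottom_m':(.634,.186,1.49)}.items(): fit(w,c,n,*g,z0=.027)
plan(89.5,[(.591,-.102,.24),(.434,-.346,.05)])
```

```text
top_m fit [ 0.5902 -0.1022] yaw -2.0 xor 0.095
top_s fit [0.4211 0.2051] yaw 85.4 xor 0.068
bottom_l fit [0.5271 0.1962] yaw 85.6 xor 0.015
bottom_m fit [0.6352 0.1882] yaw 86.8 xor 0.064
t 56.575 p [0.4998 0.1    0.214 ] rot [ 1.2669  1.1718 -1.267 ] grip 0.5766915104049426 F [0.2569 0.5537 0.539 ]
q [-0.6015  0.02    0.3591  1.8176 -0.0079  1.3057 -0.319 ]
ROT total [-1.6407 -0.0008  0.0001] rows 10 each [-0.164 -0.     0.   ]
-> [ 0.591 -0.102  0.24 ] tool cm [ -2.6  -20.12   9.29] rows 4 each [-0.65 -5.03  2.32]
-> [ 0.434 -0.346  0.05 ] tool cm [ 19.   -24.54 -15.49] rows 6 each [ 3.17 -4.09 -2.58]
```

View pics/w20.png

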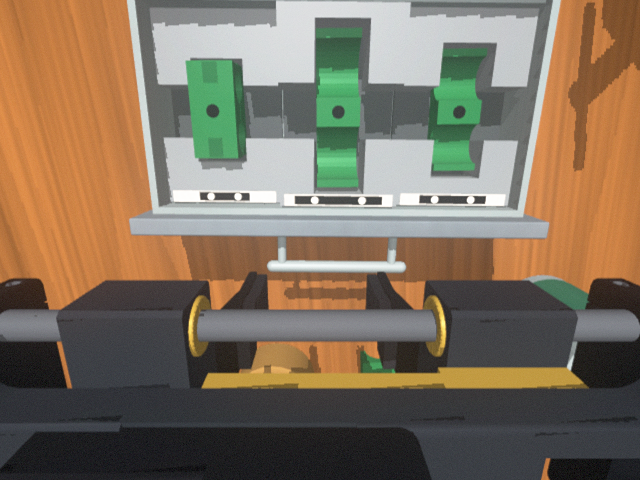

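top_s is squarely on bottom_s at px (213,111). Last half: top_m.

Call:
{"api": "step_arm", "payload": {"increments": [0,0,0,-0.163,0,0,0,0,0,-0.163,0,0,0,0,0,-0.163,0,0,0,0,0,-0.163,0,0,0,0,0,-0.163,0,0,0,0,0,-0.163,0,0,0,0,0,-0.163,0,0,0,0,0,-0.163,0,0,0,0,0,-0.163,0,0,0,0,0,-0.165,0,0], "fingers": 65}}

```text
time: 57.82
position: [0.4999, 0.1, 0.2139]
tool_rot: [0.009, 1.571, -0.009]
ft_force: [0.5, 0.2, -0.4]
grip_width: 0.653
```

Call:
{"api": "step_arm", "payload": {"increments": [-0.5,-4,2.6,0,0,0,-0.5,-4,2.6,0,0,0,-0.5,-4,2.6,0,0,0,-0.5,-4,2.6,0,0,0,-0.5,-4.2,2.5,0,0,0,0,0,0,0,0,0,0,0,0,0,0,0]}}

```text
time: 58.7
position: [0.6253, -0.1041, 0.2384]
tool_rot: [0.015, 1.572, -0.013]
ft_force: [0.5, 0.5, -0.3]
grip_width: 0.65
```

Run:
```python
from h import *
w=img('wrist','w21.png'); x=fit(w,cam('wrist'),'top_m',.59,-.102,-.02)
plan(89,[(.5905,-.1025,.1),(.5905,-.1025,.003)])
```

```text
top_m fit [ 0.5913 -0.1021] yaw -1.5 xor 0.054
t 58.75 p [ 0.6253 -0.1035  0.2385] rot [ 0.0145  1.5717 -0.012 ] grip 0.6479446925110307 F [-0.359   0.0369  0.7366]
q [-0.2974  0.3011  0.5283  1.4884 -0.1538  1.3945  1.7924]
ROT total [ 0.0006 -0.0009 -0.0016] rows 1 each [ 0.001 -0.001 -0.002]
-> [ 0.5905 -0.1025  0.1   ] tool cm [13.85  0.03 -3.48] rows 3 each [ 4.62  0.01 -1.16]
-> [ 0.5905 -0.1025  0.003 ] tool cm [9.7 0.  0. ] rows 2 each [4.85 0.   0.  ]
```

View pics/w21.png

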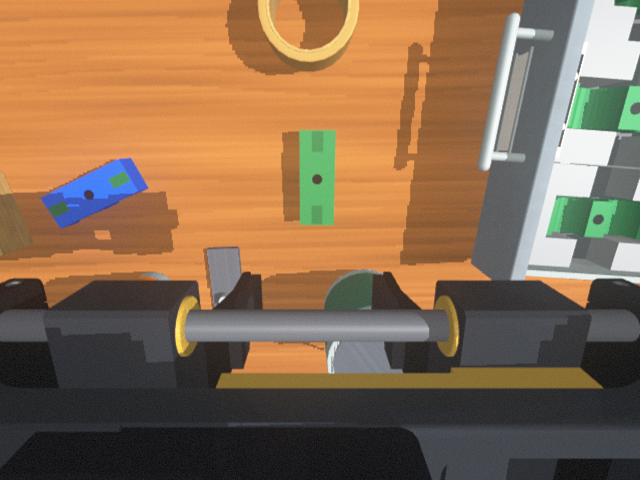

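Call:
{"api": "step_arm", "payload": {"increments": [2.5,0,-1.7,0.004,0,0,3.5,0.1,-1.7,0,0,0,4.5,0,0,0,0,0,4.5,0,0,0,0,0,3.5,0,0,0,0,0,2.5,0,0,0,0,0,1,0,0,0,0,0,0,0,0,0,0,0,0,0,0,0,0,0]}}

```text
time: 59.88
position: [0.5927, -0.1039, 0.0203]
tool_rot: [0.018, 1.568, -0.018]
ft_force: [-0.8, -0.8, 0.5]
grip_width: 0.651
```

Run:
```python
from h import *
plan(88.8,[(.591,-.1022,.003)])
```

```text
t 59.875 p [ 0.5927 -0.1039  0.0203] rot [ 0.0183  1.5684 -0.018 ] grip 0.6508419732457974 F [-0.8247 -0.7756  0.4782]
q [-0.2706  0.425   0.4853  1.8007 -0.2359  0.971   1.8595]
ROT total [-0.0022  0.0023 -0.0003] rows 1 each [-0.002  0.002 -0.   ]
-> [ 0.591  -0.1022  0.003 ] tool cm [ 1.73  0.16 -0.17] rows 1 each [ 1.73  0.16 -0.17]
```

Call:
{"api": "step_arm", "payload": {"increments": [1,0.15,-0.15,0,0,0,0.6,0,0,0,0,0,0,0,0,0,0,0,0,0,0,0,0,0]}}

```text
time: 60.38
position: [0.5903, -0.1027, 0.0029]
tool_rot: [0.019, 1.571, -0.019]
ft_force: [0.0, 1.0, 0.3]
grip_width: 0.649
```

Call:
{"api": "step_arm", "payload": {"increments": [0,0,0,0,0,0,0,0,0,0,0,0,0,0,0,0,0,0,0,0,0,0,0,0], "fingers": 0, "force": 40}}

```text
time: 60.88
position: [0.5904, -0.1026, 0.0031]
tool_rot: [0.019, 1.57, -0.019]
ft_force: [-0.8, -0.4, 0.5]
grip_width: 0.437
```

Call:
{"api": "step_arm", "payload": {"increments": [-1.5,0,0,0,0,0,-3,0,0,0,0,0,-4.5,0,0,0,0,0,-4.5,0,0,0,0,0,-4.5,0,0,0,0,0,-3,0,0,0,0,0,0,0,0,0,0,0]}}

```text
time: 61.75
position: [0.5918, -0.1032, 0.2165]
tool_rot: [0.019, 1.564, -0.019]
ft_force: [0.3, -1.0, -2.0]
grip_width: 0.43
```

Run:
```python
from h import *
plan(-4.65,[(.634,.1865,.22)])
img('wrist','w22.png')
```

```text
t 61.75 p [ 0.5918 -0.1032  0.2165] rot [ 0.0188  1.5645 -0.0187] grip 0.4299670725064629 F [ 0.3122 -1.0294 -1.9954]
q [-0.3272  0.2294  0.5368  1.6126 -0.1214  1.3265  1.7737]
ROT total [ 1.628   0.0047 -0.0052] rows 10 each [ 0.163  0.    -0.001]
-> [0.634  0.1865 0.22  ] tool cm [ -0.35   1.86 -29.22] rows 5 each [-0.07  0.37 -5.84]
```

View pics/w22.png

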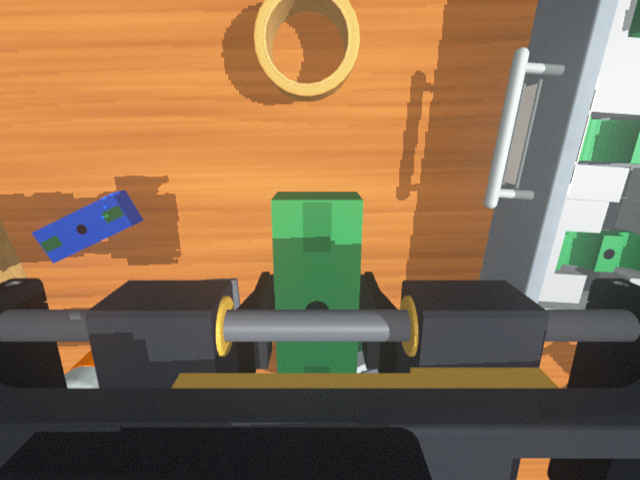

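Call:
{"api": "step_arm", "payload": {"increments": [0,0,0,0.1625,0,0,0,0,0,0.1625,0,0,0,0,0,0.1625,0,0,0,0,0,0.1625,0,0,0,0,0,0.1625,0,0,0,0,0,0.1625,0,0,0,0,0,0.1625,0,0,0,0,0,0.1625,0,0,0,0,0,0.1625,0,0,0,0,0,0.1655,0,0,0,0,0,0,0,0]}}

```text
time: 63.18
position: [0.5892, -0.1024, 0.2112]
tool_rot: [1.266, 1.173, -1.27]
ft_force: [0.4, 0.2, -2.5]
grip_width: 0.435
```

Run:
```python
from h import *
plan(-4.65,[(.6342,.1877,.21),(.6342,.1877,.1)])
```

```text
t 63.175 p [ 0.5892 -0.1024  0.2112] rot [ 1.2657  1.1727 -1.2696] grip 0.4351050371602923 F [ 0.3641  0.2077 -2.4514]
q [-0.4949  0.2606  0.7435  1.6238 -0.1797  1.3307  0.1959]
ROT total [0.002  0.0004 0.0029] rows 1 each [0.002 0.    0.003]
-> [0.6342 0.1877 0.21  ] tool cm [  0.12   2.14 -29.28] rows 5 each [ 0.02  0.43 -5.86]
-> [0.6342 0.1877 0.1   ] tool cm [11.  0.  0.] rows 2 each [5.5 0.  0. ]
```

Call:
{"api": "step_arm", "payload": {"increments": [0,0.31,-4.2,0,0,0,0,0.31,-4.2,0,0,0,0,0.31,-4.2,0,0,0,0,0.31,-4.2,0,0,0,0,0.31,-4.2,0,0,0,0,0.3,-4.2,0,0,0,0,0.3,-4.1,0,0,0,3,0,0,0,0,0,4,0,0,0,0,0,3,0,0,0,0,0,1,0,0,0,0,0,0,0,0,0,0,0]}}

```text
time: 64.68
position: [0.6349, 0.1875, 0.1024]
tool_rot: [1.267, 1.171, -1.269]
ft_force: [0.0, 0.0, -1.8]
grip_width: 0.429
```

Call:
{"api": "step_arm", "payload": {"increments": [0,0,0,0,0,0,0,0,0,0,0,0]}}

```text
time: 64.92
position: [0.6362, 0.1879, 0.1045]
tool_rot: [1.27, 1.169, -1.266]
ft_force: [0.6, -0.1, -1.5]
grip_width: 0.433
```

Run:
```python
from h import *
plan(-4.65,[(.6342,.1877,.07),(.6342,.1877,.055)])
im=img('scene'); cv2.imwrite('pics/s23.png',cv2.resize(im[200:350,320:500,::-1],None,fx=4,fy=4))
```

```text
t 64.925 p [0.6362 0.1879 0.1045] rot [ 1.2702  1.1692 -1.2661] grip 0.433154313981303 F [ 0.5601 -0.1338 -1.4907]
q [-0.765   0.4682  0.5773  1.576  -0.2707  1.1756 -0.2133]
ROT total [ 0.0006 -0.0012 -0.0022] rows 1 each [ 0.001 -0.001 -0.002]
-> [0.6342 0.1877 0.07  ] tool cm [ 3.45 -0.2   0.03] rows 1 each [ 3.45 -0.2   0.03]
-> [0.6342 0.1877 0.055 ] tool cm [1.5 0.  0. ] rows 1 each [1.5 0.  0. ]
```

View pics/s23.png

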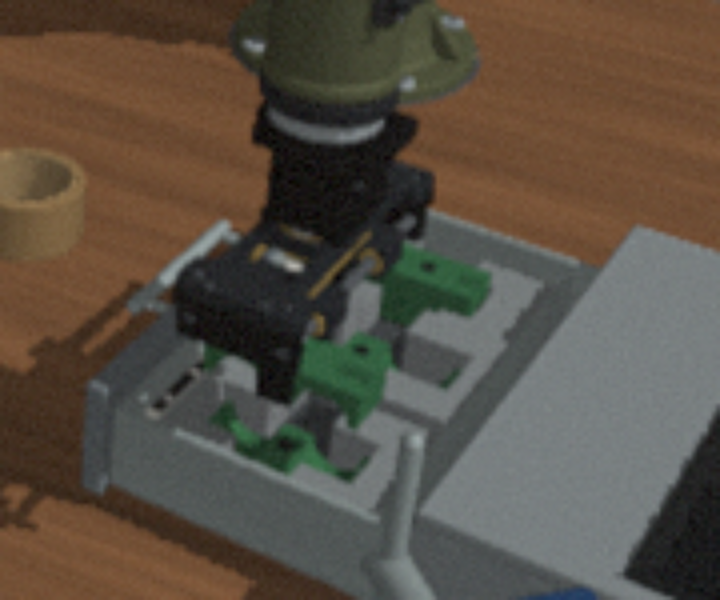

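Call:
{"api": "step_arm", "payload": {"increments": [0.8,-0.18,0,0,0,0,1.2,0,0,0,0,0,0.8,0,0,0,0,0,0,0,0,0,0,0,0,0,0,0,0,0]}}

```text
time: 65.6
position: [0.6337, 0.1878, 0.075]
tool_rot: [1.269, 1.17, -1.268]
ft_force: [-0.1, 0.0, -0.9]
grip_width: 0.43
```

Run:
```python
from h import *
plan(-4.65,[(.6342,.1877,.055)])
```

```text
t 65.6 p [0.6337 0.1878 0.075 ] rot [ 1.2687  1.1696 -1.2684] grip 0.4303883432626691 F [-0.1233  0.0106 -0.8505]
q [-0.76    0.4932  0.5673  1.6058 -0.2856  1.1262 -0.2039]
ROT total [ 0.0002  0.     -0.0003] rows 1 each [ 0.  0. -0.]
-> [0.6342 0.1877 0.055 ] tool cm [2.   0.05 0.  ] rows 1 each [2.   0.05 0.  ]
```

Call:
{"api": "step_arm", "payload": {"increments": [0.9,0.03,0,0,0,0,0.6,0,0,0,0,0,0,0,0,0,0,0,0,0,0,0,0,0]}}

```text
time: 66.1
position: [0.6339, 0.1878, 0.06]
tool_rot: [1.269, 1.17, -1.268]
ft_force: [-0.2, 0.1, -1.1]
grip_width: 0.431
```

Call:
{"api": "step_arm", "payload": {"increments": [0.3,0,0,0,0,0,0,0,0,0,0,0]}}

```text
time: 66.35
position: [0.6337, 0.1878, 0.0568]
tool_rot: [1.268, 1.17, -1.269]
ft_force: [0.4, -0.3, -1.6]
grip_width: 0.434
```

Call:
{"api": "step_arm", "payload": {"increments": [0.15,0,0,0,0,0,0,0,0,0,0,0]}}

```text
time: 66.6
position: [0.6338, 0.1878, 0.0554]
tool_rot: [1.268, 1.17, -1.269]
ft_force: [-0.2, 0.8, -1.2]
grip_width: 0.432
```

Call:
{"api": "step_arm", "payload": {"increments": [0.1,0,0,0,0,0,0,0,0,0,0,0]}}

```text
time: 66.85
position: [0.6339, 0.1878, 0.0551]
tool_rot: [1.269, 1.17, -1.268]
ft_force: [-1.6, -0.1, 3.9]
grip_width: 0.437
```

Contact at the expected height. Release, lift and inspect.

Call:
{"api": "step_arm", "payload": {"increments": [0,0,0,0,0,0,0,0,0,0,0,0,0,0,0,0,0,0,0,0,0,0,0,0], "fingers": 58}}

```text
time: 67.35
position: [0.6338, 0.1878, 0.0543]
tool_rot: [1.269, 1.17, -1.268]
ft_force: [-0.6, -0.4, 0.3]
grip_width: 0.578
```

Call:
{"api": "step_arm", "payload": {"increments": [-1.5,0,0,0,0,0,-3,0,0,0,0,0,-5,0,0,0,0,0,-4,-2,3,0,0,0,-3,-4,4,0,0,0,0,-4,4,0,0,0,0,0,0,0,0,0,0,0,0,0,0,0]}}

```text
time: 68.35
position: [0.5268, 0.0876, 0.2199]
tool_rot: [1.271, 1.17, -1.266]
ft_force: [0.8, -0.3, 1.1]
grip_width: 0.578
```

Run:
```python
from h import *
c=cam('wrist'); w=img('wrist','w24.png')
fit(w,c,'top_s',.421,.205,1.49,z0=.047); fit(w,c,'top_m',.634,.187,1.49,z0=.052)
fit(w,c,'bottom_l',.527,.195,1.49,z0=.027)
for r in ctrl.spot_point('wrist','drawer_handle')[:2]: print(r['score'],world('wrist',r['xyz'],c))
st(); img('top','t24.png')
```

```text
top_s fit [0.4209 0.2051] yaw 86.3 xor 0.083
top_m fit [0.6341 0.1877] yaw 85.0 xor 0.068
bottom_l fit [0.5269 0.1961] yaw 85.7 xor 0.019
0.76 [0.5135 0.0617 0.0748]
t 68.45 p [0.5271 0.0881 0.2192] rot [ 1.2682  1.1697 -1.2667] grip 0.5783382092241357 F [ 0.8259  0.1782 -0.4312]
```

View pics/w24.png

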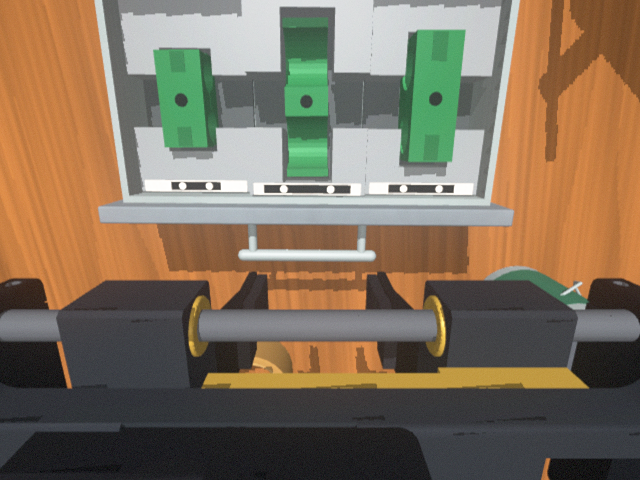

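Pairs are square: top_s (181,100), top_m (435,98) and the lone bottom_l (306,101). Now back to the handle to push the drawer shut.

Call:
{"api": "step_arm", "payload": {"increments": [0,0,0,-0.157,0,0,0,0,0,-0.157,0,0,0,0,0,-0.157,0,0,0,0,0,-0.157,0,0,0,0,0,-0.157,0,0,0,0,0,-0.157,0,0,0,0,0,-0.157,0,0,0,0,0,-0.157,0,0,0,0,0,-0.157,0,0,0,0,0,-0.158,0,0,0,0,0,0,0,0], "fingers": 32}}

```text
time: 69.88
position: [0.5268, 0.0876, 0.2183]
tool_rot: [0.063, 1.57, -0.065]
ft_force: [0.6, -1.3, 0.5]
grip_width: 0.326
```

Run:
```python
from h import *
plan(85.35,[(.5142,.0573,.219),(.5142,.0573,.12),(.5142,.0573,.0573)])
c=cam('wrist'); img('wrist','w25.png'); print(px('',(.5142,.0573,.072),c))
for r in ctrl.spot_point('wrist','drawer_handle')[:2]: print(r['score'],world('wrist',r['xyz'],c))
```

```text
t 69.875 p [0.5268 0.0876 0.2183] rot [ 0.0632  1.5703 -0.0651] grip 0.325883938090609 F [ 0.5707 -1.3143  0.508 ]
q [-0.7727  0.0746  0.5899  1.764  -0.0418  1.3164  1.3156]
ROT total [-0.0005 -0.0004  0.0012] rows 1 each [-0.001 -0.     0.001]
-> [0.5142 0.0573 0.219 ] tool cm [-0.07 -3.12 -1.01] rows 1 each [-0.07 -3.12 -1.01]
-> [0.5142 0.0573 0.12  ] tool cm [9.9 0.  0. ] rows 2 each [4.95 0.   0.  ]
-> [0.5142 0.0573 0.0573] tool cm [6.27 0.   0.  ] rows 2 each [3.14 0.   0.  ]
[282.5887 213.2971]
0.84 [0.516  0.0585 0.0714]
```

View pics/w25.png

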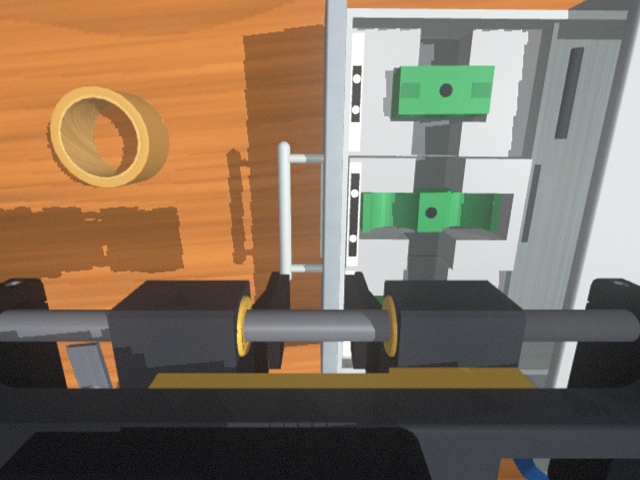

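Call:
{"api": "step_arm", "payload": {"increments": [0,-1.5,-0.5,0,0,0,0,-1.5,-0.5,0,0,0,3,0,0,0,0,0,4,0,0,0,0,0,2,0,0,0,0,0,0,0,0,0,0,0,0,0,0,0,0,0]}}

```text
time: 70.85
position: [0.5145, 0.0575, 0.1299]
tool_rot: [0.065, 1.568, -0.064]
ft_force: [0.1, -0.1, -0.2]
grip_width: 0.318
```

Run:
```python
from h import *
plan(85.35,[(.5145,.058,.12),(.5145,.058,.0573)])
```

```text
t 70.85 p [0.5145 0.0575 0.1299] rot [ 0.0647  1.5681 -0.0636] grip 0.3179164002182958 F [ 0.1203 -0.1494 -0.2148]
q [-0.7363  0.1126  0.6137  1.915  -0.0719  1.1336  1.3938]
ROT total [-0.0006  0.0017 -0.0008] rows 1 each [-0.001  0.002 -0.001]
-> [0.5145 0.058  0.12  ] tool cm [ 0.99  0.05 -0.01] rows 1 each [ 0.99  0.05 -0.01]
-> [0.5145 0.058  0.0573] tool cm [6.27 0.   0.  ] rows 2 each [3.14 0.   0.  ]
```

Call:
{"api": "step_arm", "payload": {"increments": [2,0.05,0,0,0,0,2.5,0,0,0,0,0,1.8,0,0,0,0,0,0.9,0,0,0,0,0,0,0,0,0,0,0,0,0,0,0,0,0]}}

```text
time: 71.6
position: [0.5147, 0.0586, 0.0575]
tool_rot: [0.064, 1.568, -0.063]
ft_force: [0.4, -0.2, 0.3]
grip_width: 0.319
```

Call:
{"api": "step_arm", "payload": {"increments": [0,0,0,0,0,0,0,0,0,0,0,0,0,0,0,0,0,0,0,0,0,0,0,0], "fingers": 0, "force": 30}}

```text
time: 72.1
position: [0.5142, 0.0588, 0.057]
tool_rot: [0.064, 1.569, -0.063]
ft_force: [-0.8, -0.1, 3.0]
grip_width: 0.115
```

Call:
{"api": "step_arm", "payload": {"increments": [0,0.5,0,0,0,0,0,1,0,0,0,0,0,1.6,0,0,0,0,0,2,0,0,0,0,0,2,0,0,0,0,0,2,0,0,0,0,0,2,0,0,0,0,0,2,0,0,0,0,0,1.8,0,0,0,0,0,1.4,0,0,0,0,0,1,0,0,0,0,0,0.6,0,0,0,0]}}

```text
time: 73.6
position: [0.5303, 0.2386, 0.0571]
tool_rot: [0.063, 1.566, -0.062]
ft_force: [6.1, -3.1, 2.0]
grip_width: 0.113
```

Call:
{"api": "step_arm", "payload": {"increments": [0,0.6,0,0,0,0,0,0.5,0,0,0,0,0,0.4,0,0,0,0,0,0.3,0,0,0,0,0,0,0,0,0,0]}}

```text
time: 74.22
position: [0.5319, 0.2563, 0.0571]
tool_rot: [0.064, 1.565, -0.062]
ft_force: [6.8, -0.7, 0.3]
grip_width: 0.114
```

Nearly shut. Small pushes until the stop is felt.

Call:
{"api": "step_arm", "payload": {"increments": [0,0.2,0,0,0,0,0,0,0,0,0,0]}}

```text
time: 74.47
position: [0.532, 0.2578, 0.0571]
tool_rot: [0.064, 1.566, -0.063]
ft_force: [7.1, -1.0, 0.8]
grip_width: 0.114
```

Call:
{"api": "step_arm", "payload": {"increments": [0,0.2,0,0,0,0,0,0,0,0,0,0]}}

```text
time: 74.72
position: [0.5321, 0.2587, 0.057]
tool_rot: [0.063, 1.566, -0.064]
ft_force: [6.2, -4.1, 2.3]
grip_width: 0.121
```

Call:
{"api": "step_arm", "payload": {"increments": [0,0.2,0,0,0,0,0,0,0,0,0,0]}}

```text
time: 74.97
position: [0.5321, 0.2587, 0.057]
tool_rot: [0.062, 1.567, -0.067]
ft_force: [5.8, -7.3, 4.8]
grip_width: 0.112
```

Call:
{"api": "step_arm", "payload": {"increments": [0,0.15,0,0,0,0,0,0,0,0,0,0]}}

```text
time: 75.22
position: [0.5321, 0.2587, 0.057]
tool_rot: [0.061, 1.568, -0.069]
ft_force: [3.6, -9.9, 5.9]
grip_width: 0.116
```

Call:
{"api": "step_arm", "payload": {"increments": [0,0,0,0,0,0,0,0,0,0,0,0,0,0,0,0,0,0], "fingers": 32}}

```text
time: 75.6
position: [0.5288, 0.2641, 0.056]
tool_rot: [0.062, 1.572, -0.061]
ft_force: [0.0, 0.0, -0.1]
grip_width: 0.3
```

Run:
```python
from h import *
st()
```

```text
t 75.6 p [0.5288 0.2641 0.056 ] rot [ 0.0623  1.5722 -0.0615] grip 0.3000678739936652 F [ 0.0386  0.0341 -0.1421]
```

Call:
{"api": "step_arm", "payload": {"increments": [0,-0.5,0,0,0,0,0,0,0,0,0,0]}}

```text
time: 75.85
position: [0.5297, 0.2571, 0.0566]
tool_rot: [0.063, 1.57, -0.064]
ft_force: [0.2, -0.7, -0.1]
grip_width: 0.32
```

Call:
{"api": "step_arm", "payload": {"increments": [-2,0,0,0,0,0,-4,0,0,0,0,0,-5,0,0,0,0,0,-5,0,0,0,0,0,-3,-4,0,0,0,0,0,-5,0,0,0,0,0,-5,0,0,0,0,0,-5,0,0,0,0,0,-5,0,0,0,0,0,-4,0,0,0,0,0,0,0,0,0,0]}}

```text
time: 77.22
position: [0.5074, -0.0261, 0.2485]
tool_rot: [0.07, 1.567, -0.068]
ft_force: [-0.2, 0.8, 1.0]
grip_width: 0.319
```

Run:
```python
from h import *
st(); c=cam('top'); im=img('top','t30.png'); 
for r in ctrl.spot_point('top','drawer_handle')[:1]: print(r['score'],world('top',r['xyz'],c))
a=cv2.imread('pics/top2.png'); b=im[:,:,::-1]
d=np.abs(a.astype(int)-b).sum(2); print('diff front region mean',d[165:325,30:200].mean(), d[165:325,30:200].max())
cv2.imwrite('pics/crop30.png',np.hstack([cv2.resize(x[150:330,100:220],None,fx=3.3,fy=3.3,interpolation=cv2.INTER_CUBIC) for x in (a,b)]))
im=img('scene','s30.png')
```

```text
t 77.225 p [ 0.5074 -0.0261  0.2485] rot [ 0.0701  1.5673 -0.0684] grip 0.31854528586328534 F [-0.1841  0.7534  0.9819]
0.6 [0.5301 0.2598 0.0725]
diff front region mean 8.813235294117646 152
```

View pics/crop30.png

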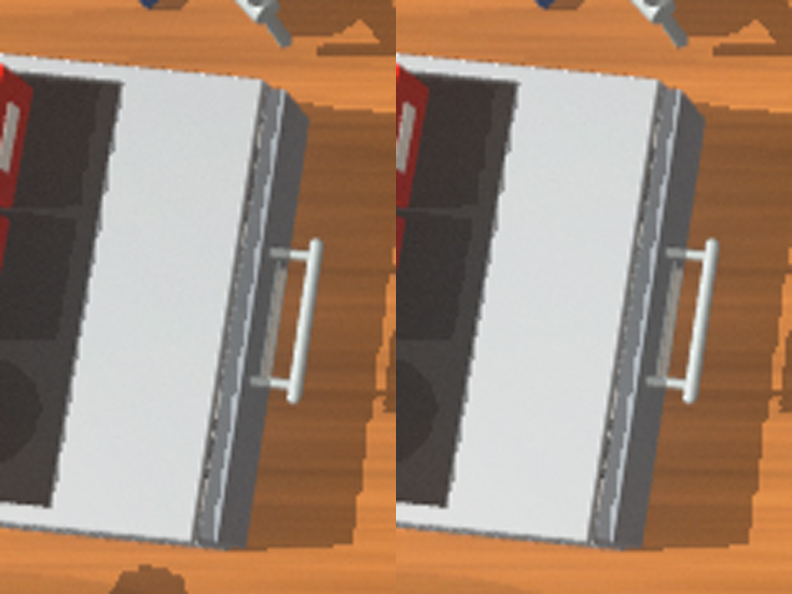

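View pics/s30.png

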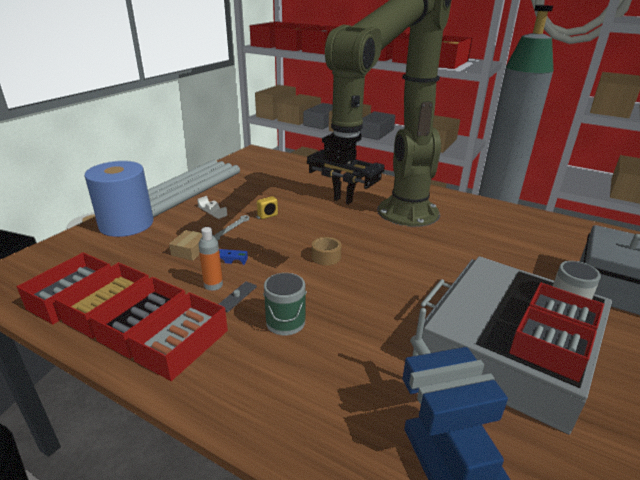

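View pics/t30.png

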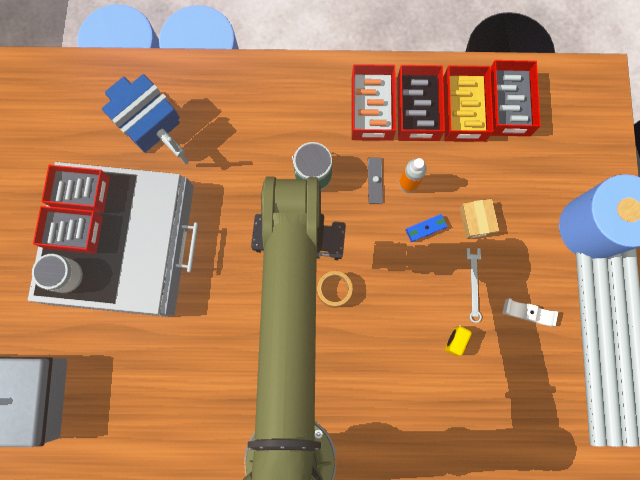

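The drawer looks exactly as it did at the start (left and right crops match), no green halves remain on the bench, and the bystanders are where they were. Handing in.

Run:
```python
from h import *
print(ctrl.close_job())
```

```text
the job is handed in; nothing more can be done
None
```

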